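Drain the tumbling balls from the cast bowl past a sorting card

TASK

Switch the dust extraction on with its toggle, then take the green sorting card from its rack, stand it slantwise across the front of the blue bowl so that it blocks most of the lip and leaves a narrow gap on the side of the white tray, and press the bowl down with it until all three white balls have rolled out through the gap into the white tray. Both dental casts must stay in the bowl the whole time: let the bowl come back level behind the card, then put the card back upright in its rack. Never tip the bowl without the card in front of the casts, do not touch the balls or the casts in the bowl with the gripper, and leave the other things on the bench where they are.

Things in the scene. Friction and masses are not known exactly. Their poses are not given: they have to be found in the camera images.
- stand: Fixed dark steel stand (170 x 270 mm base, 12 mm thick) that carries the tilting bowl between two upright cheeks (outer faces 250 mm apart, 128 mm high). Origin on the bench under the pivot. Its -x points to the pouring lip, its y runs along the pivot. The pivot is 115 mm above the bench. Yaw varies.
- bowl (a joint): Tilt of the blue sorting bowl about the stand's y axis, rad: 0 = at rest (floor level), grows as the lip goes down, end stop at 0.55. A return spring brings it back to 0 when let go: moment 0.18 Nm at 0, 0.32 Nm at 0.45, so about 2 to 4 N of pressing near the lip.
- bowl_pivot (a point): Middle of the bowl's pivot axis; its frame tilts with the bowl: -x to the lip, y along the pivot, z up at rest. In it (mm): the bowl is a D, inside y -95 to 95, half-round at the back (radius 95 about x = -15), straight sides, open front. Floor flat at z = -10 behind x = -30, then a ramp rising 0.105 rad to the lip at x = -110, z = -1.6. Walls 5 thick, tops at z = 39.
- bowl_lip (a point): Middle of the bowl's 190 mm wide open pouring lip (top surface), moves and tilts with the bowl. Floor and walls are slick: balls roll at once, casts begin to slide at a tilt of 0.24 to 0.35 rad and then crowd the card. A ball finds the gap only if the card slants towards it.
- catch_tray: WHITE open tray, fixed, 150 (x) x 112 (y) x 45 mm high, 4 mm walls; origin under its centre. Stands under one half (left or right, varies) of the lip, in line with the stand. The balls belong in it.
- scrap_bin: ORANGE open scrap tray, fixed, same size, under the other half of the lip. Nothing belongs in it.
- cast_a: Terracotta-coloured dental cast with white teeth: disc 66 mm across, 35 mm tall, about 0.07 kg, loose, sitting in the bowl. Origin at the centre of its underside.
- cast_b: Yellow dental cast with white teeth, same size, loose, in the bowl.
- card: Sorting card: stiff green plate 138 mm wide (its x), 6 thick (y), 85 tall (z); along the top middle a black grip bar 70 (x) x 14 mm (y), from z = 58 to 92 mm. 0.11 kg. Origin at the middle of its lower edge. Grip it at about 50 N: much harder squeezing makes it creep in the fingers. At the start it stands in the rack, axes as the rack's, and may lean a little.
- rack: Fixed low rack: base 170 x 60 x 8 mm with a slot along its x, 160 mm long, 11 mm wide, walls up to 32 mm above the bench, flared above to 43 mm (about 30 mm wide). Origin on the bench under its centre. The card's lower edge rests 8 mm above the bench. Rack and switch box may swap sides.
- switch_box: Fixed white control box of the dust extraction, 130 (x) x 110 (y) x 65 mm tall, origin under its centre. Bat toggle in the middle of the top; a grey patch marks off (at -x), a green patch marks on (at +x).
- toggle (a joint): Bat toggle, rad: 0 = off, leaning 0.45 rad to the box's -x; 0.9 = on, leaning 0.45 rad to its +x. Its head is heavy, so it falls over to either side once past its centre (0.45); pushing it over takes under 1 N.
- toggle_tip (a point): Centre of the blue 18 mm ball at the end of the bat, 55 mm from its pivot, which is 68 mm above the bench at the box's middle.
- jar: Bystander: closed jar 60 mm wide, 85 mm tall.
- spare_cast: Bystander: white dental cast, 66 mm across, standing on the bench.
- brush: Bystander: brush lying on the bench.
- spatula: Bystander: spatula lying on the bench.
- beaker: Bystander: glass beaker, 70 mm wide, 90 mm tall.
- ball_0_center (a point): Centre of white ceramic tumbling ball 0, 28 mm diameter, 30 g, loose, at the start in the bowl in front of the casts (the casts keep it near the foot of the ramp).
- ball_1_center (a point): Centre of white ceramic tumbling ball 1, 28 mm diameter, 30 g, loose, at the start in the bowl in front of the casts (the casts keep it near the foot of the ramp).
- ball_2_center (a point): Centre of white ceramic tumbling ball 2, 28 mm diameter, 30 g, loose, at the start in the bowl in front of the casts (the casts keep it near the foot of the ramp).

How it is judged:
By the outcome, as a careful person would: the job done as asked, in the order asked, and still so for the second after the job is handed in, with the robot touching nothing.
It also fails if it takes over 72 s, if anything falls off the work surface, if the arm or the gripper's body presses on something with over 40 N, if the wrist force passes 120 N, or if a joint passes its speed limit or range.

ROBOT

A 6-joint arm with a two-finger parallel gripper is mounted at the origin on the work surface. World frame = base frame: x ahead of the robot, y to its left, z up, the work surface at z = 0. Lengths are in m, angles in degrees, forces in N, time in s.
With the tool pointing down it reaches from about 0.325 to 0.75 m from the base axis. Payload 7.6 kg.
Tool frame: the origin (TCP) lies between the finger pads; the fingertips stand 19 mm ahead of it and the grasp point (between the pads) is the TCP; z points along the fingers, y is the direction in which the jaws open and shut (so a half turn about z gives the same grasp; the last joint's range is limited). The gripper opens to 85 mm and grips with 20 to 120 N. Pads are 22 mm wide; open, the fingers measure 114 mm over their backs; the gripper's body (76 mm by 85 mm) begins 54 mm behind the grasp point. The pads swing forward as they close: fully open they stand 13 mm farther back than shut.
Start: joints at [72.347, 2.991, 80.254, -0, 96.75, -4.028], TCP at [0.124, 0.51, 0.228] pointing down, gripper open.
Joint ranges: [-166.34, 166.34], [-52.06, 124.39], [6.96, 135.62], [-60.46, 240.46], [14.63, 156.25], [-167.68, 167.68]. Speed limits (degrees/s): [147.25, 147.25, 172.46, 180, 180, 180].

INTERFACE

Orientations are given as a 3x3 rotation matrix whose columns are the frame's x, y, z axes.
In Python, from bench import bot gives the robot as it stands.
- The arm moves only by the tool jog_arm, never from a script. Its argument "plan" is text: rows parted by semicolons, each of 7 numbers parted by spaces: the shift along the tool's x, y, z in m, then the turn, a rotation vector about the tool's x, y, z in rad, then the opening, from 0 (shut) to 1 (fully open). In form: x y z wx wy wz gripper; .... A call has 1 to 5 rows; each row is the pose to reach, as a shift and turn from the pose commanded when the call began, along the tool's axes at that moment; what a row does not reach only later rows make up. A row lasts 1/10 s, in which the tool goes at most 50 mm and 8.59 degrees, less where a joint would pass 70% of its speed; a pose out of reach is approached as far as the arm can. A call with a gripper value outside its range is refused whole. The fingers move at their own pace and stop on an object; the grip force is fixed at half the most. Time passes only in rows, so rows that repeat a pose let the fingers close. It gives the time, the measured TCP pose, the force and the opening at its end, in the units of the state.
- bot.sense(): the state, without advancing time (a new reading comes with each control period).
- bot.camera(name): name is "scene" or "top"; returns a dict with "frame" (384x512x3 uint8, red, green, blue), "fov_y" (degrees; the focal length in pixels is half the picture's height over the tangent of half this angle, whatever the lens; pixels are square), "cx", "cy" (the principal point, pixels), "k1" (the pictures are not rectified: a ray, as slopes to the right and down, at radius r is drawn at 1 + k1 r^2 times it, then the intrinsics apply), "world_from_camera" (4x4, takes a point from camera to world coordinates). Camera axes: x right, y down, z forward; pixel columns grow to the right and rows downward; lengths in m; the calibration is good to about 2 mm. A picture is of the moment at which its call begins. There is no depth.
- bot.sign_off(): hands the job in, once; it reports no verdict.
The state is a dict: "t": time; "q": joint angles; "dq": joint speeds; "tau": joint torques, N m; "ee_pos": TCP position; "ee_rot": TCP orientation; "ft_force": force on the tool from outside, world axes, zero at the start; "moment": the same for the moment, N m; "width": finger opening in m.
Only numpy, scipy, OpenCV 4.12 (cv2) and the standard library are available. Lean on these libraries where they do the work, as an engineer would, in place of code of your own. Each camera call takes 0.05 s, during which the arm holds its last target.

## Working session

There is one attempt and no reset: what is moved stays moved. The work goes in short steps, Python scripts to look and compute and a tool call to move; the robot and the scene stay as the last step left them, time stands still between calls to the robot, and variables do not carry over. Pictures are saved under pics/ and viewed, and the job is handed in when it is done.

Besides the shell and the picture viewer there is one more tool, called after "Call:" in YAML: its name, and indented under it one key for each argument. jog_arm: Moves the arm, as the interface text tells. Its arguments: {"type":"object","properties":{"plan":{"type":"string"}},"required":["plan"]}

```bash
ls; mkdir -p pics; python3 - <<'E'
from bench import bot
import cv2,numpy as np
for n in("scene","top"):
    c=bot.camera(n); cv2.imwrite(f"pics/{n}0.png",c["frame"][:,:,::-1])
    print(n,c["fov_y"],c["cx"],c["cy"],c["k1"]); print(np.round(c["world_from_camera"],4))
s=bot.sense(); print(s)
E
```

```text
pics
scene 43.7694421787178 257.22240694096047 193.4526932125408 -0.1650331776230551
[[-0.5787  0.6102 -0.5411  1.4573]
 [ 0.8154  0.4446 -0.3706  0.5996]
 [ 0.0144 -0.6557 -0.7549  1.307 ]
 [ 0.      0.      0.      1.    ]]
top 50.18853659893646 249.76023682958896 196.87882674832053 -0.03673067960149352
[[-0.0294 -0.9827  0.1827  0.4015]
 [-0.9992  0.0339  0.0213 -0.0064]
 [-0.0272 -0.1819 -0.9829  1.1853]
 [ 0.      0.      0.      1.    ]]
{'t': 0.1, 'q': array([ 7.23464446e+01,  3.02132802e+00,  8.03071995e+01,  5.48737735e-04,
        9.67511895e+01, -4.02754367e+00]), 'dq': array([-0.1016427 ,  0.01804658, -0.13017485, -0.04094285,  0.00784902,
        0.04358031]), 'tau': array([ 1.16276697e-03, -3.82582533e+01, -3.60983956e+01, -9.85756765e-05,
        4.86278819e-03,  3.05125457e-05]), 'ee_pos': array([0.12356767, 0.5099614 , 0.22767753]), 'ee_rot': array([[-9.71854389e-01,  2.35581963e-01, -4.30997162e-04],
       [ 2.35582333e-01,  9.71853494e-01, -1.32291978e-03],
       [ 1.07210059e-04, -1.38722071e-03, -9.99999032e-01]]), 'ft_force': array([ 0.20058475, -0.17708764, -0.35975751]), 'moment': array([0.0362818 , 0.03547462, 0.00230991]), 'width': 0.08579531082330628}
```

View pics/scene0.png

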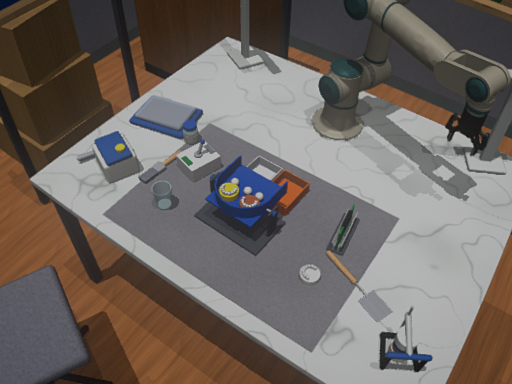

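View pics/top0.png

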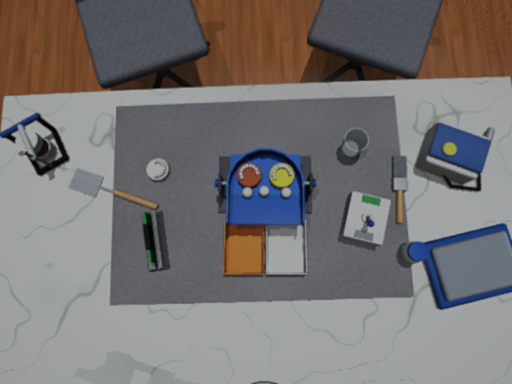

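The top view shows up = +x and left = +y. The lip faces the robot, with the orange bin at (245,250) and the white tray at (285,250). The rack with the card is at (152,240) and the switch box at (367,220). Next I'll zoom in.

```bash
cat > h.py <<'E'
import numpy as np,cv2
def K(c):
    f=c["frame"].shape[0]/2/np.tan(np.radians(c["fov_y"])/2)
    return np.array([[f,0,c["cx"]],[0,f,c["cy"]],[0,0,1]]),np.array([c["k1"],0,0,0,0])
def ray(c,uv):
    k,d=K(c); p=cv2.undistortPoints(np.array(uv,float).reshape(-1,1,2),k,d)[:,0]
    M=c["world_from_camera"]; r=np.c_[p,np.ones(len(p))]@M[:3,:3].T
    return M[:3,3],r
def plane(c,uv,z):
    o,r=ray(c,uv); return o+r*((z-o[2])/r[:,2])[:,None]
def tri(cs,uvs):
    A=np.zeros((3,3));b=np.zeros(3)
    for c,uv in zip(cs,uvs):
        o,r=ray(c,uv); r=r[0]/np.linalg.norm(r[0]); P=np.eye(3)-np.outer(r,r); A+=P;b+=P@o
    return np.linalg.solve(A,b)
def proj(c,X):
    M=np.linalg.inv(c["world_from_camera"]); k,d=K(c)
    return cv2.projectPoints(np.array(X,float).reshape(-1,1,3),cv2.Rodrigues(M[:3,:3])[0],M[:3,3],k,d)[0][:,0]
def crop(c,x0,y0,w,h,s,fn):
    im=c["frame"][y0:y0+h,x0:x0+w,::-1]; cv2.imwrite(fn,cv2.resize(im,None,fx=s,fy=s,interpolation=cv2.INTER_CUBIC))
E
python3 - <<'E'
from bench import bot
from h import *
c=bot.camera("top"); crop(c,205,140,120,145,4,"pics/t_b.png"); crop(c,130,195,50,85,7,"pics/t_r.png"); crop(c,330,175,70,80,7,"pics/t_s.png")
s=bot.camera("scene"); crop(s,190,145,130,110,5,"pics/s_b.png")
crop(s,315,195,60,65,8,"pics/s_r.png"); crop(s,165,130,65,55,8,"pics/s_s.png")
E
```

```text
(no output)
```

View pics/t_b.png

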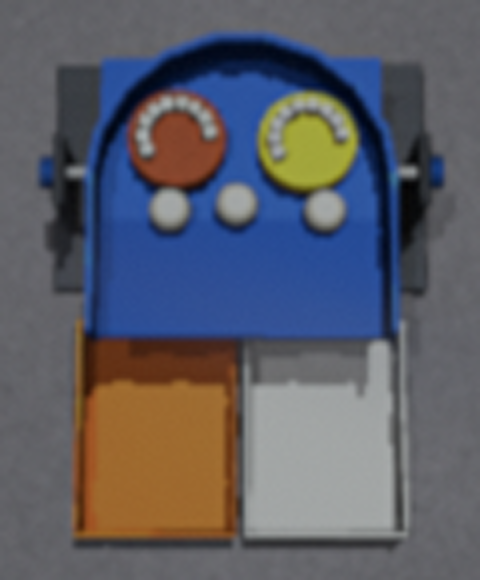

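View pics/t_r.png

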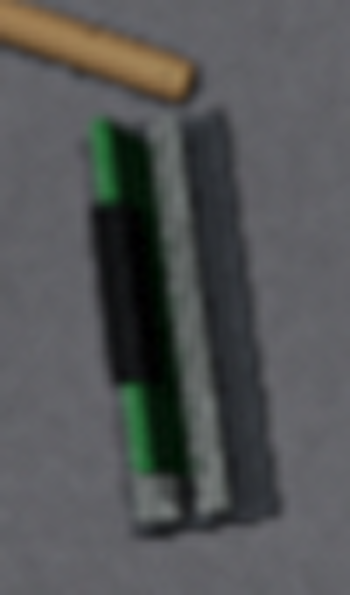

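View pics/t_s.png

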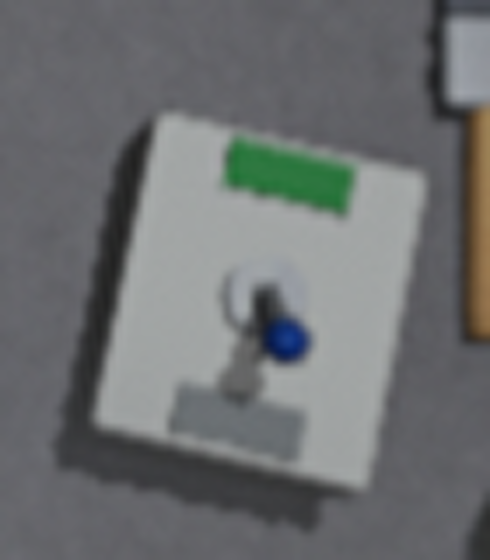

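View pics/s_b.png

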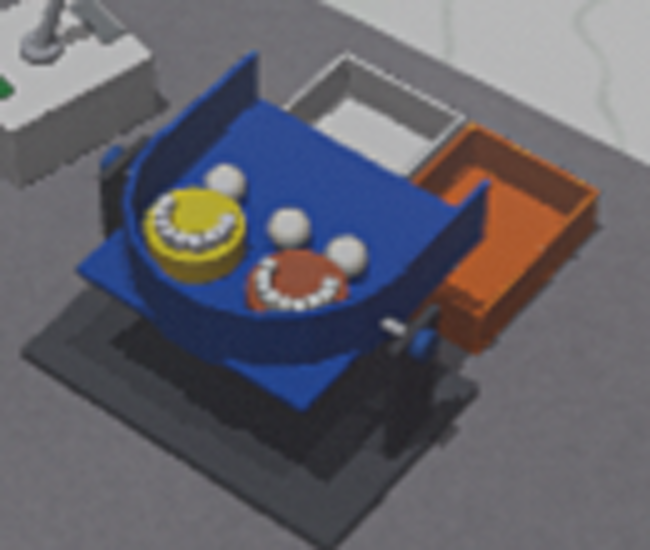

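View pics/s_r.png

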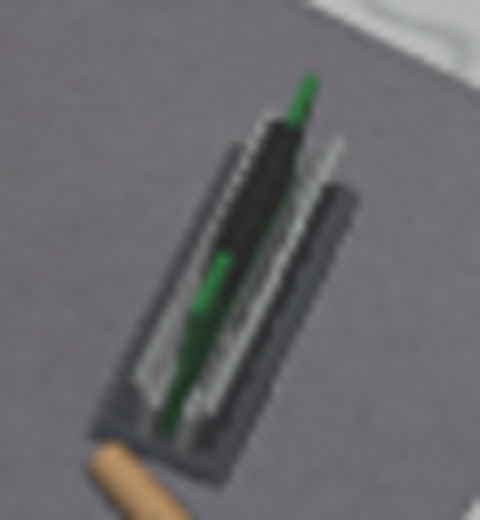

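View pics/s_s.png

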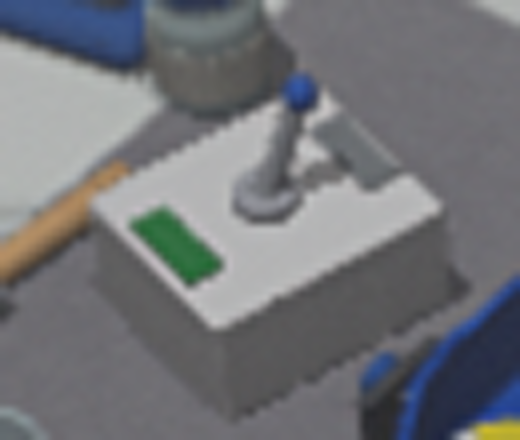

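```bash
python3 - <<'E'
from bench import bot
from h import *
c=bot.camera("top"); s=bot.camera("scene")
def T(pts,x0,y0,sc,z): return plane(c,[(x0+(u+.5)/sc-.5,y0+(v+.5)/sc-.5) for u,v in pts],z)
def S(pts,x0,y0,sc): return [(x0+(u+.5)/sc-.5,y0+(v+.5)/sc-.5) for u,v in pts]
P=lambda n,a:print(n,np.round(a,4).tolist())
b=T([(165,118),(425,180),(365,490),(95,425)],330,175,7,.065); P("box",b); P("c",b.mean(0)); d=(b[0]+b[1]-b[2]-b[3])[:2]; P("yaw",np.degrees(np.arctan2(d[1],d[0])))
P("tip",tri([c,s],[S([(285,338)],330,175,7)[0],S([(301,92)],165,130,8)[0]]))
# trays
t=T([(76,540),(238,540),(242,540),(407,540)],205,140,4,.045); P("tray front",t)
l=T([(95,337),(390,338)],205,140,4,.1134); P("lip",l)
k=T([(47,172),(437,172)],205,140,4,.115); P("knobs",k)
st=T([(57,65),(425,65),(55,290),(427,292)],205,140,4,.012);P("base",st)
ba=T([(169,209),(237,204),(325,209)],205,140,4,.115-.010+.014);P("balls",ba)
ca=T([(178,140),(308,140)],205,140,4,.14);P("casts",ca)
# card
g=T([(103,118),(150,475)],130,195,7,.093);P("card top ends",g)
bar=T([(92,208),(130,202),(112,384),(160,378)],130,195,7,.1);P("bar",bar)
r=T([(150,120),(180,115),(200,515),(230,510),(137,520),(180,520)],130,195,7,.043);P("rails",r)
sb=S([(247,120),(300,120),(215,255),(240,270)],315,195,8)
P("card scene top ends", plane(s,S([(312,75),(212,255)],315,195,8),.1))
rb=plane(s,S([(90,435),(215,487),(358,195),(235,145)],315,195,8),.008);P("rackbase corners scene",rb)
E
```

```text
box [[0.6152, -0.2692, 0.065], [0.5868, -0.3698, 0.065], [0.466, -0.3356, 0.065], [0.4947, -0.233, 0.065]]
c [0.5407, -0.3019, 0.065]
yaw -16.258
tip [0.5192, -0.293, 0.1205]
tray front [[0.3992, 0.0964, 0.045], [0.3959, -0.0145, 0.045], [0.3959, -0.0173, 0.045], [0.3924, -0.1297, 0.045]]
lip [[0.5304, 0.0753, 0.1134], [0.5234, -0.1182, 0.1134]]
knobs [[0.6423, 0.1051, 0.115], [0.6331, -0.1551, 0.115]]
base [[0.7467, 0.1073, 0.012], [0.7366, -0.1653, 0.012], [0.5778, 0.1113, 0.012], [0.5673, -0.1571, 0.012]]
balls [[0.6134, 0.024, 0.119], [0.6152, -0.0212, 0.119], [0.6098, -0.0792, 0.119]]
casts [[0.6551, 0.0162, 0.14], [0.6521, -0.0688, 0.14]]
card top ends [[0.5742, 0.3052, 0.093], [0.4365, 0.285, 0.093]]
bar [[0.5383, 0.3069, 0.1], [0.5401, 0.2922, 0.1], [0.4708, 0.2981, 0.1], [0.4726, 0.2797, 0.1]]
rails [[0.5806, 0.3001, 0.043], [0.5823, 0.2879, 0.043], [0.4218, 0.2781, 0.043], [0.4235, 0.2661, 0.043], [0.4206, 0.3033, 0.043], [0.4201, 0.2861, 0.043]]
card scene top ends [[0.4414, 0.292, 0.1], [0.5483, 0.3033, 0.1]]
rackbase corners scene [[0.5906, 0.2847, 0.008], [0.5829, 0.3397, 0.008], [0.4127, 0.3171, 0.008], [0.4198, 0.2596, 0.008]]
```

```bash
cat > go.py <<'E'
# usage: go.py x y z yaw_toolx_deg  (tool down) -> row numbers
import sys
from bench import bot
from h import *
from scipy.spatial.transform import Rotation as Ro
def down(yaw):
    a=np.radians(yaw); x=np.array([np.cos(a),np.sin(a),0]); z=np.array([0,0,-1.]); return np.c_[x,np.cross(z,x),z]
def rel(p,R):
    s=bot.sense(); R0=s["ee_rot"]; return np.r_[R0.T@(np.array(p)-s["ee_pos"]),Ro.from_matrix(R0.T@R).as_rotvec()]
if __name__=="__main__":
    a=list(map(float,sys.argv[1:])); r=rel(a[:3],down(a[3])); print(np.round(r,4).tolist(),np.linalg.norm(r[:3]).round(3),np.degrees(np.linalg.norm(r[3:])).round(1))
E
python3 go.py .42 .15 .228 163.7
```

```text
[-0.3729, -0.2802, 0.0002, -0.0004, -0.0, 0.0467] 0.466 2.7
```

Call:
jog_arm:
  plan: "-0.373 -0.28 0 0 0 0.047 0; -0.373 -0.28 0 0 0 0.047 0; -0.373 -0.28 0 0 0 0.047 0; -0.373 -0.28 0 0 0 0.047 0; -0.373 -0.28 0 0 0 0.047 0"

```text
t: 0.8
ee_pos: [0.2834, 0.3156, 0.2285]
ee_rot: [[-0.96, 0.28, 0.001], [0.28, 0.96, 0.0], [-0.0, 0.001, -1.0]]
ft_force: [0.8, 1.1, 0.5]
width: 0.0122
```

```bash
python3 go.py .45 -.02 .228 163.7;python3 go.py .469 -.281 .228 163.7
```

```text
[-0.2541, -0.2754, 0.0004, 0.0006, 0.0004, 0.0003] 0.375 0.0
[-0.3455, -0.5206, 0.0003, 0.0006, 0.0004, 0.0003] 0.625 0.0
```

Call:
jog_arm:
  plan: "-0.27 -0.27 0 0 0 0 0; -0.27 -0.27 0 0 0 0 0; -0.27 -0.27 0 0 0 0 0; -0.27 -0.27 0 0 0 0 0; -0.27 -0.27 0 0 0 0 0"

```text
t: 1.3
ee_pos: [0.4031, 0.096, 0.2286]
ee_rot: [[-0.96, 0.281, 0.001], [0.281, 0.96, 0.0], [-0.001, 0.001, -1.0]]
ft_force: [0.2, 1.2, -0.5]
width: 0.0001
```

```bash
python3 go.py .469 -.281 .228 163.7
```

```text
[-0.1692, -0.3433, 0.0006, 0.0006, 0.0008, -0.0003] 0.383 0.1
```

Call:
jog_arm:
  plan: "-0.169 -0.343 0 0 0 0 0; -0.169 -0.343 0 0 0 0 0; -0.169 -0.343 0 0 0 0 0; -0.169 -0.343 0 0 0 0 0; -0.169 -0.343 0 0 0 0 0"

```text
t: 1.8
ee_pos: [0.4455, -0.1505, 0.2285]
ee_rot: [[-0.96, 0.281, 0.001], [0.281, 0.96, -0.0], [-0.001, 0.0, -1.0]]
ft_force: [0.8, 0.8, -0.7]
width: -0.0002
```

```bash
python3 go.py .469 -.281 .228 163.7;python3 go.py .469 -.281 .124 163.7
```

```text
[-0.0592, -0.1187, 0.0006, 0.0002, 0.0007, -0.0006] 0.133 0.1
[-0.0591, -0.1187, 0.1046, 0.0002, 0.0007, -0.0006] 0.169 0.1
```

Call:
jog_arm:
  plan: "-0.059 -0.119 0 0 0 0 0; -0.059 -0.119 0 0 0 0 0; -0.059 -0.119 0 0 0 0 0; -0.059 -0.119 0.105 0 0 0 0; -0.059 -0.119 0.105 0 0 0 0"

```text
t: 2.3
ee_pos: [0.4694, -0.2808, 0.1282]
ee_rot: [[-0.959, 0.283, 0.003], [0.283, 0.959, -0.002], [-0.004, -0.001, -1.0]]
ft_force: [-0.0, -0.2, -1.3]
width: 0.0
```

Call:
jog_arm:
  plan: "0 0 0 0 0 0 0"

```text
t: 2.4
ee_pos: [0.4652, -0.2769, 0.1206]
ee_rot: [[-0.959, 0.282, -0.012], [0.281, 0.96, 0.008], [0.014, 0.005, -1.0]]
ft_force: [-1.2, 0.6, -0.3]
width: -0.0
```

```bash
python3 go.py .469 -.281 .124 163.7; python3 go.py .533 -.300 .124 163.7; python3 - <<'E'
from bench import bot
from h import *
s=bot.camera("scene"); crop(s,165,100,80,85,6,"pics/s_s2.png")
E
```

```text
[-0.0048, -0.0028, -0.0035, 0.0047, -0.0139, -0.0009] 0.007 0.8
[-0.0715, -0.003, -0.0044, 0.0047, -0.0139, -0.0009] 0.072 0.8
```

View pics/s_s2.png

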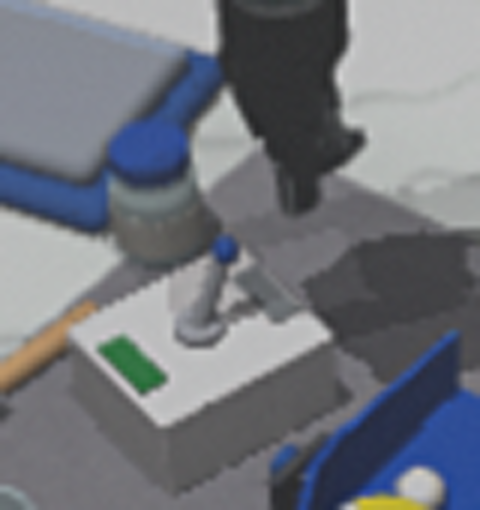

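The gripper is shut and sits behind the toggle on its off side; the blue tip is at crop (225,248). Now I push it over.

Call:
jog_arm:
  plan: "-0.02 0 0 0 0 0 0; -0.035 0 0 0 0 0 0; -0.05 0 0 0 0 0 0; -0.06 0 0 0 0 0 0; -0.068 0 0 0 0 0 0"

```text
t: 2.95
ee_pos: [0.536, -0.2988, 0.1325]
ee_rot: [[-0.96, 0.28, 0.005], [0.28, 0.96, -0.003], [-0.005, -0.001, -1.0]]
ft_force: [0.0, 0.2, 0.8]
width: -0.0001
```

Call:
jog_arm:
  plan: "0 0 0 0 0 0 0; 0.03 0 0 0 0 0 0; 0.06 0 -0.03 0 0 0 0; 0.06 0 -0.08 0 0 0 0.5; 0.06 0 -0.1 0 0 0 1"

```text
t: 3.45
ee_pos: [0.4764, -0.2816, 0.2346]
ee_rot: [[-0.96, 0.281, 0.006], [0.281, 0.96, -0.004], [-0.007, -0.002, -1.0]]
ft_force: [0.7, -0.6, 0.8]
width: 0.0285
```

```bash
python3 go.py .45 0 .228 98.3; python3 - <<'E'
from bench import bot
from h import *
s=bot.camera("scene"); crop(s,165,100,80,85,6,"pics/s_s3.png")
E
```

```text
[0.1045, 0.2628, 0.0052, 0.002, 0.0075, 1.1408] 0.283 65.4
```

View pics/s_s3.png

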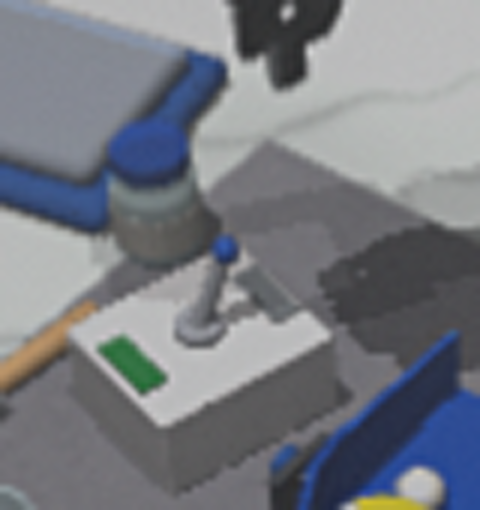

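The toggle is still off, with the tip unmoved at (225,248), so the finger probably passed over or short of it. I'll go again, lower and further.

```bash
python3 go.py .469 -.281 .115 163.7; python3 go.py .545 -.3035 .115 163.7
```

```text
[0.0097, -0.0008, 0.1221, -0.0036, 0.0111, -0.0005] 0.122 0.7
[-0.0695, -0.001, 0.123, -0.0036, 0.0111, -0.0005] 0.141 0.7
```

Call:
jog_arm:
  plan: "0.01 -0.001 0.06 0 0.011 0 0; 0.01 -0.001 0.11 0 0.011 0 0; 0.01 -0.001 0.122 0 0.011 0 0; 0.01 -0.001 0.122 0 0.011 0 0; 0.01 -0.001 0.122 0 0.011 0 0"

```text
t: 4.0
ee_pos: [0.4671, -0.2798, 0.1081]
ee_rot: [[-0.96, 0.281, -0.009], [0.281, 0.96, 0.002], [0.009, -0.001, -1.0]]
ft_force: [0.2, 1.0, 0.6]
width: -0.0
```

```bash
python3 go.py .545 -.3035 .115 163.7
```

```text
[-0.0814, -0.0009, -0.0076, -0.0005, -0.0092, -0.0003] 0.082 0.5
```

Call:
jog_arm:
  plan: "-0.02 0 0 0 0 0 0; -0.035 0 0 0 0 0 0; -0.05 0 0 0 0 0 0; -0.065 0 0 0 0 0 0; -0.07 0 0 0 0 0 0"

```text
t: 4.5
ee_pos: [0.5358, -0.3, 0.1087]
ee_rot: [[-0.96, 0.281, -0.006], [0.281, 0.96, 0.0], [0.006, -0.001, -1.0]]
ft_force: [0.5, -1.1, -0.6]
width: -0.0002
```

```bash
python3 - <<'E'
from bench import bot
from h import *
s=bot.camera("scene"); crop(s,165,100,80,85,6,"pics/s_s4.png")
print(bot.sense()["ee_pos"])
E
```

```text
[ 0.53561019 -0.29988949  0.10817345]
```

View pics/s_s4.png

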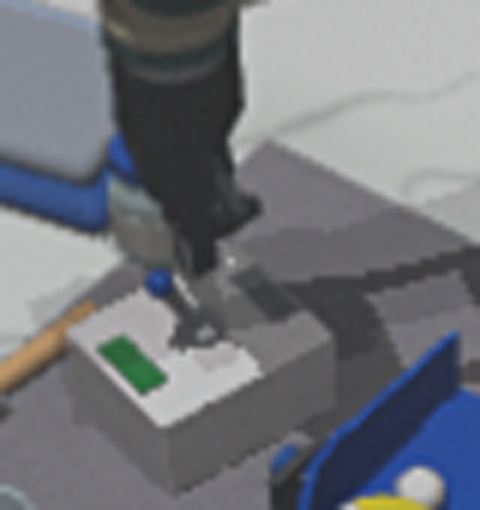

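The toggle is on: the tip is now at crop (158,282), leaning towards the green patch. I back off and go to the rack.

Call:
jog_arm:
  plan: "0.03 0 -0.005 0 0 0 0; 0.06 0 -0.03 0 0 0 0.5; 0.06 0 -0.08 0 0 0 1; 0.07 0.04 -0.12 0 0 0 1; 0.08 0.09 -0.12 0 0 0 1"

```text
t: 5.05
ee_pos: [0.4838, -0.1984, 0.233]
ee_rot: [[-0.959, 0.285, -0.0], [0.285, 0.959, -0.002], [-0.0, -0.002, -1.0]]
ft_force: [0.7, 0.4, 0.7]
width: 0.058
```

```bash
python3 go.py .45 0 .22 180;python3 go.py .505 .2945 .16 188.2; python3 -c "
from bench import bot
s=bot.sense(); print(s['q'],s['ee_pos'])"
```

```text
[0.0889, 0.1806, 0.0126, -0.0022, -0.0, -0.2886] 0.202 16.5
[0.12, 0.4787, 0.072, -0.0022, -0.0002, -0.4318] 0.499 24.7
[-26.28207584   2.56247494  80.17279884  -0.12242586  97.22578578
 -99.75917458] [ 0.48380135 -0.19843643  0.2330492 ]
```

Call:
jog_arm:
  plan: "0.08 0.18 0.01 0 0 0.7 1; 0.08 0.18 0.01 0 0 0.7 1; 0.08 0.18 0.01 0 0 0.7 1; 0.08 0.18 0.01 0 0 0.7 1; 0.08 0.18 0.01 0 0 0.7 1"

```text
t: 5.55
ee_pos: [0.4559, 0.001, 0.2182]
ee_rot: [[-0.557, 0.83, -0.008], [0.83, 0.557, 0.004], [0.008, -0.005, -1.0]]
ft_force: [1.0, -0.7, 0.5]
width: 0.085
```

```bash
python3 go.py .505 .2945 .18 8.2;
```

```text
[0.2161, 0.2045, 0.0389, -0.0105, -0.0001, 2.0187] 0.3 115.7
```

Call:
jog_arm:
  plan: "0.216 0.204 0 0 0 2.019 1; 0.216 0.204 0 0 0 2.019 1; 0.216 0.204 0 0 0 2.019 1; 0.216 0.204 0 0 0 2.019 1; 0.216 0.204 0 0 0 2.019 1"

```text
t: 6.05
ee_pos: [0.4934, 0.2193, 0.219]
ee_rot: [[0.081, 0.997, -0.008], [0.997, -0.081, 0.004], [0.003, -0.008, -1.0]]
ft_force: [0.6, 0.8, 0.8]
width: 0.0857
```

```bash
python3 go.py .505 .2945 .18 8.2;
```

```text
[0.0758, 0.0057, 0.0392, -0.0091, 0.0028, 1.3463] 0.085 77.1
```

Call:
jog_arm:
  plan: "0.076 0.006 0.02 -0.009 0.003 1.346 1; 0.076 0.006 0.02 -0.009 0.003 1.346 1; 0.076 0.006 0.02 -0.009 0.003 1.346 1; 0.076 0.006 0.02 -0.009 0.003 1.346 1; 0.076 0.006 0.02 -0.009 0.003 1.346 1"

```text
t: 6.55
ee_pos: [0.5049, 0.2932, 0.1987]
ee_rot: [[0.736, 0.677, -0.004], [0.677, -0.736, 0.003], [-0.001, -0.005, -1.0]]
ft_force: [1.2, 0.2, 0.7]
width: 0.0853
```

Call:
jog_arm:
  plan: "0 0 0 0 0 0.6 1; 0 0 0 0 0 0.6 1; 0 0 0 0 0 0.6 1; 0 0 0 0 0 0.6 1; 0 0 0 0 0 0.6 1"

```text
t: 7.05
ee_pos: [0.505, 0.2929, 0.1988]
ee_rot: [[0.989, 0.147, -0.004], [0.147, -0.989, 0.003], [-0.003, -0.004, -1.0]]
ft_force: [-0.4, 0.7, -0.0]
width: 0.0853
```

```bash
python3 go.py .505 .2945 .12 8.2;python3 go.py .505 .2945 .084 8.2; python3 - <<'E'
from bench import bot
from h import *
s=bot.camera("top"); crop(s,100,150,120,120,5,"pics/a.png")
E
```

```text
[0.0004, -0.0013, 0.0788, -0.0038, 0.0031, 0.0044] 0.079 0.4
[0.0005, -0.0011, 0.1148, -0.0038, 0.0031, 0.0044] 0.115 0.4
```

View pics/a.png

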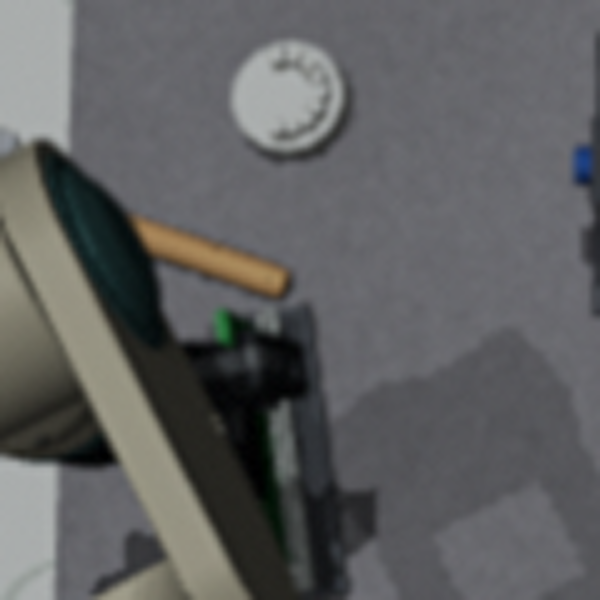

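The open fingers straddle the rack and the green edge shows at crop (225,325), so I descend and grip.

Call:
jog_arm:
  plan: "0 -0.001 0.05 -0.004 0.003 0.004 1; 0 -0.001 0.085 -0.004 0.003 0.004 1; 0 -0.001 0.105 -0.004 0.003 0.004 1; 0 -0.001 0.112 -0.004 0.003 0.004 1; 0 -0.001 0.112 -0.004 0.003 0.004 1"

```text
t: 7.6
ee_pos: [0.5041, 0.2942, 0.0853]
ee_rot: [[0.989, 0.147, -0.003], [0.147, -0.989, -0.001], [-0.003, 0.001, -1.0]]
ft_force: [-0.7, 0.4, 0.5]
width: 0.086
```

```bash
python3 go.py .505 .2945 .084 8.2
```

```text
[0.0009, -0.0002, 0.0013, 0.001, 0.0027, 0.004] 0.002 0.3
```

Call:
jog_arm:
  plan: "0 0 0.001 0 0 0 0; 0 0 0.001 0 0 0 0; 0 0 0.001 0 0 0 0; 0 0 0.001 0 0 0 0; 0 0 0.001 0 0 0 0"

```text
t: 8.1
ee_pos: [0.5045, 0.2945, 0.0848]
ee_rot: [[0.989, 0.145, -0.001], [0.145, -0.989, -0.0], [-0.001, 0.0, -1.0]]
ft_force: [-1.9, 4.2, 13.6]
width: 0.013
```

Call:
jog_arm:
  plan: "0 0 0 0 0 0 0; 0 0 0 0 0 0 0; 0 0 0 0 0 0 0"

```text
t: 8.4
ee_pos: [0.5046, 0.2946, 0.085]
ee_rot: [[0.989, 0.145, -0.001], [0.145, -0.989, -0.0], [-0.001, 0.0, -1.0]]
ft_force: [-0.2, 1.3, 5.6]
width: 0.0118
```

Call:
jog_arm:
  plan: "0 0 -0.02 0 0 0 0; 0 0 -0.05 0 0 0 0; 0 0 -0.09 0 0 0 0; 0 0 -0.13 0 0 0 0; 0 0 -0.14 0 0 0 0"

```text
t: 8.9
ee_pos: [0.5057, 0.295, 0.2293]
ee_rot: [[0.99, 0.144, 0.005], [0.144, -0.99, 0.002], [0.005, -0.001, -1.0]]
ft_force: [-0.8, 0.2, -0.8]
width: 0.0121
```

Call:
jog_arm:
  plan: "0 0 0 0 0 0 0; 0 0 0 0 0 0 0"

```text
t: 9.1
ee_pos: [0.5039, 0.2942, 0.2219]
ee_rot: [[0.99, 0.144, -0.005], [0.144, -0.99, -0.003], [-0.005, 0.002, -1.0]]
ft_force: [-0.3, 0.0, -1.4]
width: 0.0125
```

```bash
python3 - <<'E'
from bench import bot
from h import *
s=bot.camera("scene"); crop(s,300,130,100,120,5,"pics/b.png")
print(bot.sense()["ee_pos"])
c=bot.camera("top"); crop(c,100,180,110,100,5,"pics/b2.png")
E
```

```text
[0.50378234 0.29406331 0.22144165]
```

View pics/b.png

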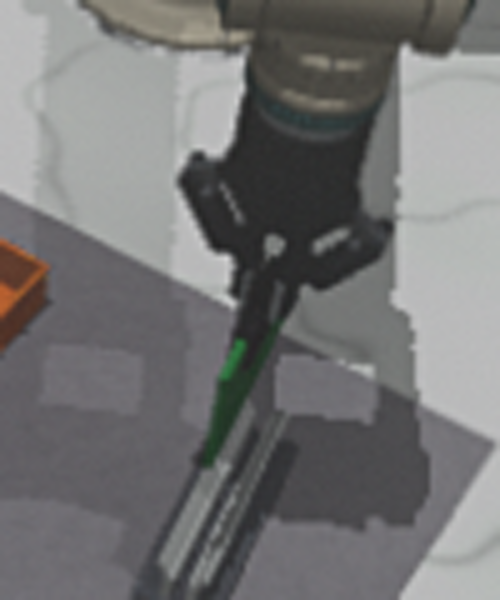

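View pics/b2.png

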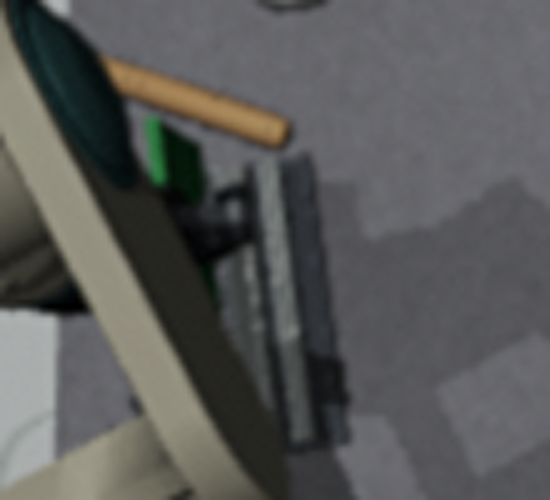

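The card is held: green plate lifted, bottom corner at crop (207,465). I'll check its pose in the grip by intersecting rays with the tool's x–z plane.

```bash
python3 - <<'E'
from bench import bot
from h import *
s=bot.camera("scene"); st=bot.sense(); R=st["ee_rot"];p=st["ee_pos"]
print(p)
def on(c,uv,off=0):
    o,r=ray(c,uv); n=R[:,1]; t=((p+off*n-o)@n)/(r@n); return np.round(((o+r*t[:,None]-p)@R)*1000,1)
crop(s,325,170,50,60,12,"pics/d.png")
f=lambda u,v:(325+(u+.5)/12-.5,170+(v+.5)/12-.5)
print(on(s,[(300+207/5,130+465/5),(300+235/5,130+345/5),(300+222/5,130+378/5)],-.003))
E
```

```text
[0.50386633 0.29414168 0.22178779]
[[ 56.1  -3.   91.5]
 [ 60.7  -3.  -30.1]
 [ 77.2  -3.  -17.5]]
```

View pics/d.png

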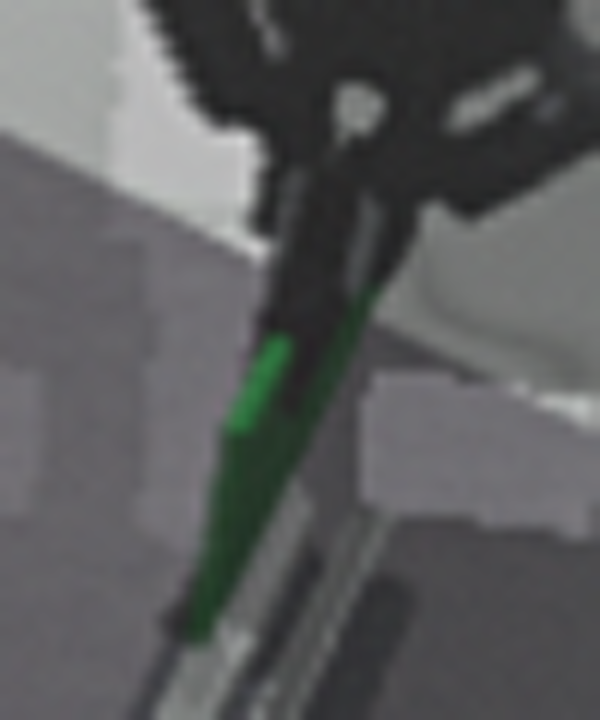

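```bash
python3 - <<'E'
from bench import bot
from h import *
st=bot.sense(); R=st["ee_rot"];p=st["ee_pos"]
X=np.array([[69,-3,-8],[69,3,-8],[69,-3,77],[69,3,77],[-69,-3,77],[-69,3,77],[-69,3,-8]])/1000
W=p+X@R.T
s=bot.camera("scene");q=proj(s,W); print("d-crop",np.round(((q-[325,170]+.5)*12),0).tolist())
c=bot.camera("top");q=proj(c,W); print("b2-crop",np.round((q-[100,180]+.5)*5,0).tolist())
E
```

```text
d-crop [[244.0, 435.0], [222.0, 426.0], [194.0, 644.0], [172.0, 635.0], [371.0, 283.0], [351.0, 275.0], [404.0, 62.0]]
b2-crop [[140.0, 123.0], [153.0, 121.0], [193.0, 151.0], [204.0, 149.0], [226.0, 416.0], [238.0, 414.0], [188.0, 408.0]]
```

```bash
cat > bowl.py <<'E'
from go import *
P=np.array([.637,-.0252,.115]); YAW=-2.0; H=.077
def ry(a): return Ro.from_euler('y',a).as_matrix()
def pose(th,lift,psi=.35,xc=-.080,yc=.0245,H=H):
    W=Ro.from_euler('z',YAW,degrees=True).as_matrix()@ry(-th)
    C=np.array([xc,yc,-.010+(-.030-xc)*np.tan(.105)])
    A=W@ry(.105); x=A@np.array([np.sin(psi),np.cos(psi),0]); n=A[:,2]
    p=P+W@C+n*H+np.array([0,0,lift])
    z=-n; return p,np.c_[x,np.cross(z,x),z]
def show(p,R,lab=""):
    r=rel(p,R); print(lab,np.round(p,4).tolist(),"row",np.round(r,4).tolist(),"d",np.linalg.norm(r[:3]).round(3),"deg",np.degrees(np.linalg.norm(r[3:])).round(1))
E
python3 - <<'E'
from bowl import *
show(*pose(0,.08)); show(*pose(0,.01)); show(*pose(.2,0)); 
p,R=pose(0,.08); print(R.round(3)); show([.504,.294,.27],R)
print(bot.sense()["q"])
E
```

```text
[0.566, 0.0018, 0.2668] row [0.0187, 0.2984, -0.0437, 0.0699, -0.0792, -1.0401] d 0.302 deg 59.9
 [0.566, 0.0018, 0.1968] row [0.0191, 0.2983, 0.0263, 0.0699, -0.0792, -1.0401] d 0.3 deg 59.9
 [0.5531, 0.0022, 0.1711] row [0.0065, 0.296, 0.052, -0.065, 0.0809, -1.0399] d 0.301 deg 59.9
[[ 0.374  0.922 -0.105]
 [ 0.927 -0.375  0.004]
 [-0.036 -0.098 -0.994]]
 [0.504, 0.294, 0.27] row [-0.0004, 0.0004, -0.0473, 0.0699, -0.0792, -1.0401] d 0.047 deg 59.9
[ 2.66534582e+01  1.28350980e+01  7.01109877e+01 -3.18520898e-03
  9.73246368e+01  1.08347815e+02]
```

Call:
jog_arm:
  plan: "0 0 -0.047 0 0 0 0; 0.003 0.05 -0.047 0 0 -0.15 0; 0.006 0.1 -0.047 0 0 -0.3 0; 0.01 0.15 -0.045 0 0 -0.45 0; 0.013 0.2 -0.044 0 0 -0.6 0"

```text
t: 9.85
ee_pos: [0.5433, 0.1121, 0.2682]
ee_rot: [[0.761, 0.648, -0.003], [0.648, -0.761, -0.001], [-0.003, -0.001, -1.0]]
ft_force: [0.6, -0.2, -2.0]
width: 0.0119
```

```bash
python3 - <<'E'
from bowl import *
show(*pose(0,.08))
E
```

```text
[0.566, 0.0018, 0.2668] row [-0.0543, 0.0986, 0.0014, 0.0866, -0.0566, -0.4799] d 0.113 deg 28.1
```

Call:
jog_arm:
  plan: "-0.02 0.04 0.001 0.02 -0.015 -0.12 0; -0.04 0.075 0.001 0.05 -0.03 -0.25 0; -0.054 0.099 0.001 0.075 -0.05 -0.39 0; -0.054 0.099 0.001 0.087 -0.057 -0.48 0; -0.054 0.099 0.001 0.087 -0.057 -0.48 0"

```text
t: 10.35
ee_pos: [0.566, 0.0024, 0.2668]
ee_rot: [[0.38, 0.919, -0.106], [0.924, -0.382, 0.005], [-0.036, -0.1, -0.994]]
ft_force: [0.5, 0.4, -1.3]
width: 0.0124
```

Call:
jog_arm:
  plan: "0 0 0 0 0 0 0; 0 0 0 0 0 0 0"

```text
t: 10.55
ee_pos: [0.5656, 0.0039, 0.2678]
ee_rot: [[0.38, 0.919, -0.104], [0.924, -0.382, 0.004], [-0.036, -0.098, -0.995]]
ft_force: [0.1, 0.1, -0.4]
width: 0.012
```

```bash
python3 - <<'E'
from bowl import *
show(*pose(0,.08));show(*pose(0,.02));show(*pose(0,.01))
s=bot.camera("scene"); crop(s,180,60,160,160,4,"pics/e.png")
c=bot.camera("top"); crop(c,180,130,150,160,4,"pics/e2.png")
# ideal card bottom corners lowered
p,R=pose(0,0); X=np.array([[69,0,77],[-69,0,77]])/1000; Wp=p+X@R.T; print(Wp)
# bowl check: project the lip corners + card final
L=P+np.array([[-.11,.095,-.0016],[-.11,-.095,-.0016],[-.03,.095,-.01],[-.03,-.095,-.01],[-.11,.095,.039],[-.11,-.095,.039]])@Ro.from_euler('z',YAW,degrees=True).as_matrix().T
print("lip in e2",np.round((proj(c,L)-[180,130]+.5)*4).tolist()); print("lip in e",np.round((proj(s,L)-[180,60]+.5)*4).tolist())
E
```

```text
[0.566, 0.0018, 0.2668] row [-0.0018, 0.0012, 0.0009, 0.0002, -0.0007, -0.0068] d 0.002 deg 0.4
 [0.566, 0.0018, 0.2068] row [0.0004, 0.0071, 0.0606, 0.0002, -0.0007, -0.0068] d 0.061 deg 0.4
 [0.566, 0.0018, 0.1968] row [0.0007, 0.0081, 0.0706, 0.0002, -0.0007, -0.0068] d 0.071 deg 0.4
[[ 0.58368115  0.06603309  0.10778965]
 [ 0.53212639 -0.06187902  0.11274911]]
lip in e2 [[198.0, 377.0], [488.0, 378.0], [201.0, 260.0], [484.0, 261.0], [193.0, 370.0], [494.0, 371.0]]
lip in e [[419.0, 516.0], [241.0, 415.0], [362.0, 580.0], [183.0, 475.0], [422.0, 483.0], [241.0, 382.0]]
```

View pics/e.png

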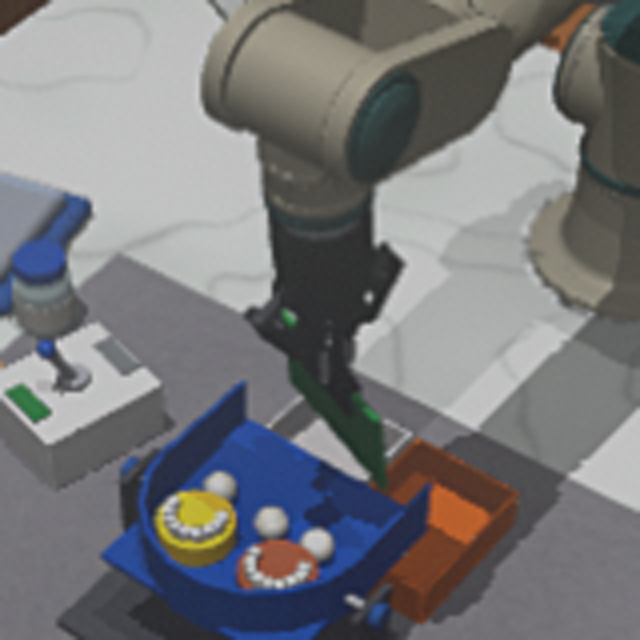

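View pics/e2.png

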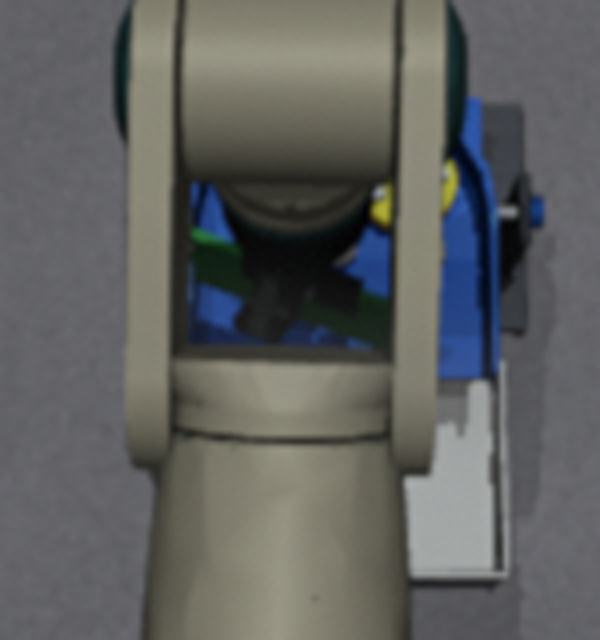

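The toggle is still on. The card hovers slanted over the lip, and my projected wall tops match the picture at (422,483) and (241,382), so I lower it.

Call:
jog_arm:
  plan: "-0.001 0.003 0.02 0 0 -0.007 0; 0 0.005 0.04 0 0 -0.007 0; 0 0.007 0.054 0 0 -0.007 0; 0 0.007 0.06 0 0 -0.007 0; 0 0.007 0.06 0 0 -0.007 0"

```text
t: 11.15
ee_pos: [0.5656, 0.001, 0.2069]
ee_rot: [[0.373, 0.922, -0.106], [0.927, -0.374, 0.004], [-0.036, -0.1, -0.994]]
ft_force: [0.5, -0.7, -0.6]
width: 0.0118
```

```bash
python3 - <<'E'
from bowl import *
show(*pose(0,.02));show(*pose(0,.005));show(*pose(0,.0));show(*pose(0.05,0))
s=bot.camera("scene"); crop(s,200,120,120,110,6,"pics/f.png")
E
```

```text
[0.566, 0.0018, 0.2068] row [0.0009, 0.0, 0.0, -0.0013, -0.0002, 0.001] d 0.001 deg 0.1
 [0.566, 0.0018, 0.1918] row [0.0014, 0.0015, 0.0149, -0.0013, -0.0002, 0.001] d 0.015 deg 0.1
 [0.566, 0.0018, 0.1868] row [0.0016, 0.002, 0.0199, -0.0013, -0.0002, 0.001] d 0.02 deg 0.1
 [0.5625, 0.0019, 0.1832] row [0.0005, -0.0009, 0.0239, -0.0483, 0.0169, 0.001] d 0.024 deg 2.9
```

View pics/f.png

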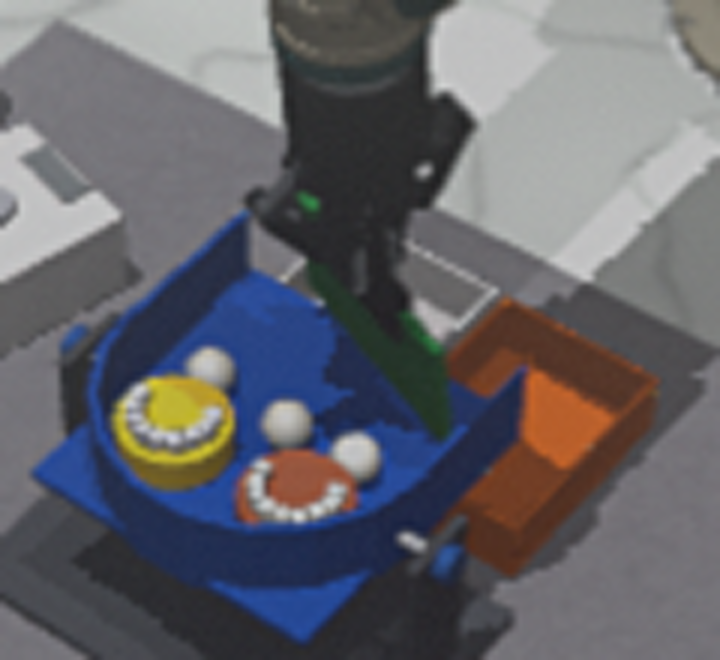

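The card stands inside the walls, its left end at (440,430) near the left wall and the gap on the white tray side. Lowering to contact.

Call:
jog_arm:
  plan: "0.001 0.001 0.008 0 0 0 0; 0.001 0.001 0.013 0 0 0 0; 0.001 0.002 0.017 0 0 0 0; 0.001 0.002 0.017 0 0 0 0; 0.001 0.002 0.017 0 0 0 0"

```text
t: 11.7
ee_pos: [0.5664, 0.001, 0.1904]
ee_rot: [[0.373, 0.922, -0.105], [0.927, -0.374, 0.004], [-0.035, -0.099, -0.995]]
ft_force: [-0.7, 0.3, -0.8]
width: 0.0124
```

```bash
python3 - <<'E'
from bowl import *
show(*pose(0,.0));
for t in (.02,.04,.06,.08,.10): show(*pose(t,-.001),str(t))
print(bot.sense()["ft_force"])
s=bot.camera("scene"); crop(s,200,120,120,110,6,"pics/g.png")
E
```

```text
[0.566, 0.0018, 0.1868] row [0.0007, -0.0003, 0.0036, -0.0001, -0.0006, 0.0009] d 0.004 deg 0.1
0.02 [0.5645, 0.0018, 0.1844] row [0.0003, -0.0014, 0.0061, -0.0189, 0.0062, 0.0009] d 0.006 deg 1.1
0.04 [0.5632, 0.0019, 0.1829] row [-0.0001, -0.0026, 0.0078, -0.0377, 0.0131, 0.0009] d 0.008 deg 2.3
0.06 [0.5618, 0.0019, 0.1814] row [-0.0006, -0.0037, 0.0094, -0.0565, 0.0199, 0.0009] d 0.01 deg 3.4
0.08 [0.5605, 0.002, 0.1799] row [-0.001, -0.0048, 0.0111, -0.0753, 0.0268, 0.0009] d 0.012 deg 4.6
0.1 [0.5592, 0.002, 0.1783] row [-0.0013, -0.0059, 0.0128, -0.0941, 0.0336, 0.0009] d 0.014 deg 5.7
[-0.69526443  0.25327145 -0.75657975]
```

View pics/g.png

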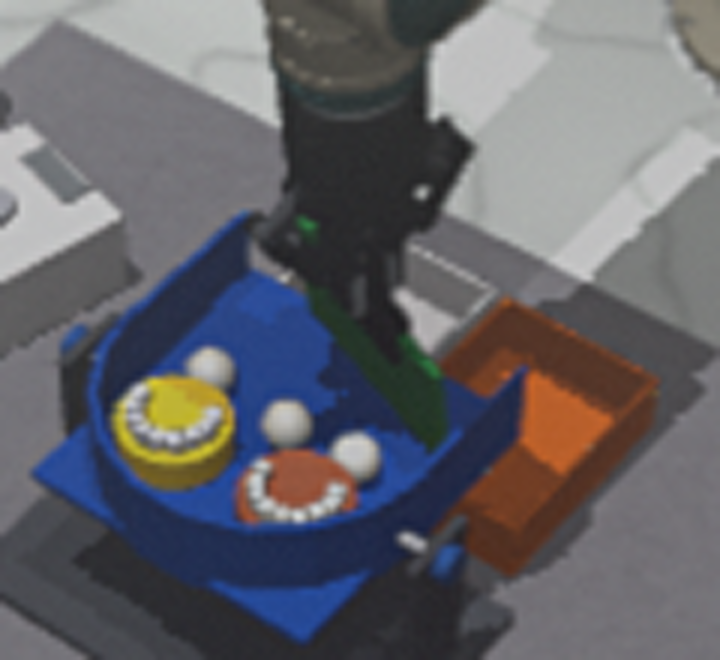

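```bash
python3 - <<'E'
from bowl import *
s=bot.camera("scene"); 
W=Ro.from_euler('z',YAW,degrees=True).as_matrix()
for uv in [(435,450),(445,440),(430,455)]:
  q=plane(s,[(200+(uv[0]+.5)/6-.5,120+(uv[1]+.5)/6-.5)],.111); print(uv,np.round((q-P)@W*1000,1))
st=bot.sense(); X=np.array([[69,-3,77],[69,3,77],[-69,-3,77],[-69,3,77],[69,3,-8],[69,-3,-8]])/1000
Q=st["ee_pos"]+X@st["ee_rot"].T; print(np.round((Q-P)@W*1000,1).tolist()); print(np.round((proj(s,Q)-[200,120]+.5)*6).tolist())
w=P+np.array([[-.056,.095,-.007],[-.08,.095,-.005],[-.056,.095,.039]])@W.T; print(np.round((proj(s,w)-[200,120]+.5)*6).tolist())
crop(s,245,150,50,55,12,"pics/g2.png")
E
```

```text
(435, 450) [[-64.7  78.   -4. ]]
(445, 440) [[-74.  78.  -4.]]
(430, 455) [[-60.  78.  -4.]]
[[-58.7, 89.7, -3.0], [-53.1, 87.6, -3.6], [-105.6, -40.0, 1.8], [-100.0, -42.0, 1.2], [-44.2, 87.6, 80.9], [-49.8, 89.6, 81.5]]
[[446.0, 466.0], [437.0, 471.0], [312.0, 305.0], [303.0, 310.0], [433.0, 376.0], [443.0, 371.0]]
[[451.0, 478.0], [477.0, 450.0], [455.0, 423.0]]
```

View pics/g2.png

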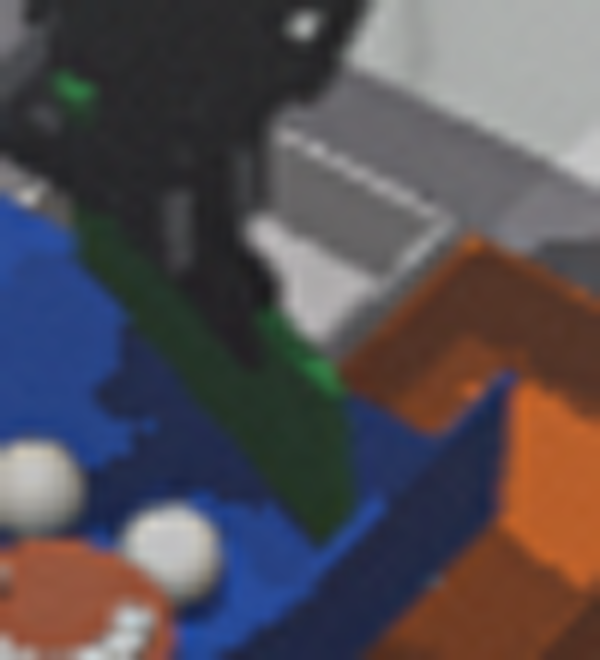

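```bash
python3 - <<'E'
from bowl import *
s=bot.camera("scene"); im=s["frame"][160:205,245:290,::-1].astype(float)
im=np.clip(255*(im/255)**.5*1.2,0,255).astype(np.uint8)
cv2.imwrite("pics/g3.png",cv2.resize(im,None,fx=13,fy=13,interpolation=cv2.INTER_NEAREST))
E
```

```text
(no output)
```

View pics/g3.png

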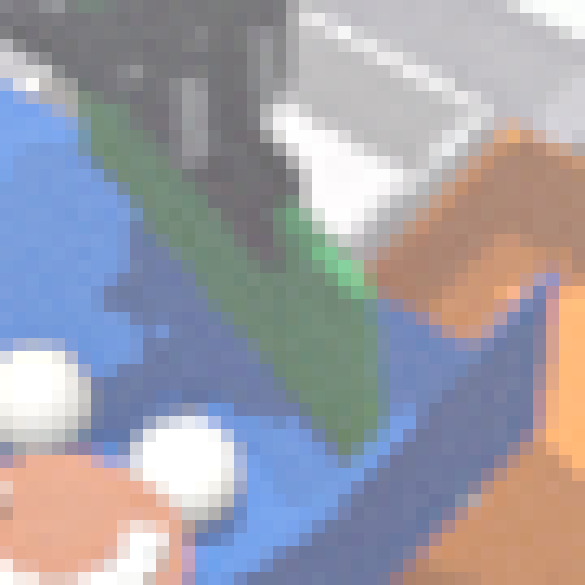

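The wall top hides the card's lower left corner; the rest matches, apart from about 5 mm of lean at the lower edge. I shift the target to allow for that, then press.

```bash
sed -i 's/xc=-.080,yc=.0245/xc=-.076,yc=.0225/' bowl.py; python3 - <<'E'
from bowl import *
show(*pose(0,.003));
for t in (0,.02,.04,.06,.08,.10): show(*pose(t,-.001),str(t))
E
```

```text
[0.5699, -0.0003, 0.1894] row [0.0, 0.0038, 0.0009, 0.0005, -0.0008, 0.001] d 0.004 deg 0.1
0 [0.5699, -0.0003, 0.1854] row [0.0001, 0.0042, 0.0049, 0.0005, -0.0008, 0.001] d 0.006 deg 0.1
0.02 [0.5685, -0.0003, 0.1841] row [-0.0003, 0.003, 0.0064, -0.0183, 0.006, 0.001] d 0.007 deg 1.1
0.04 [0.5671, -0.0002, 0.1827] row [-0.0007, 0.0018, 0.0079, -0.0371, 0.0129, 0.001] d 0.008 deg 2.3
0.06 [0.5657, -0.0002, 0.1812] row [-0.0011, 0.0007, 0.0095, -0.0559, 0.0197, 0.001] d 0.01 deg 3.4
0.08 [0.5644, -0.0002, 0.1798] row [-0.0015, -0.0004, 0.0111, -0.0747, 0.0266, 0.001] d 0.011 deg 4.5
0.1 [0.5631, -0.0001, 0.1783] row [-0.0019, -0.0015, 0.0127, -0.0935, 0.0334, 0.001] d 0.013 deg 5.7
```

Call:
jog_arm:
  plan: "0 0.004 0.001 0 0 0 0; 0 0.004 0.005 0 0 0 0; -0.001 0.002 0.008 -0.037 0.013 0 0; -0.0015 0 0.011 -0.075 0.027 0 0; -0.002 -0.0015 0.013 -0.094 0.034 0 0"

```text
t: 12.35
ee_pos: [0.5631, -0.0003, 0.1781]
ee_rot: [[0.375, 0.927, -0.002], [0.927, -0.375, 0.0], [-0.0, -0.002, -1.0]]
ft_force: [0.9, -0.4, 1.8]
width: 0.0121
```

Call:
jog_arm:
  plan: "0 0 0 0 0 0 0; 0 0 0 0 0 0 0"

```text
t: 12.55
ee_pos: [0.5631, -0.0002, 0.1781]
ee_rot: [[0.375, 0.927, -0.005], [0.927, -0.375, 0.0], [-0.001, -0.004, -1.0]]
ft_force: [0.7, -0.8, 1.6]
width: 0.0125
```

```bash
cat > look.py <<'E'
import sys
from bowl import *
n=sys.argv[1]; s=bot.camera("scene"); c=bot.camera("top")
a=cv2.resize(s["frame"][135:230,200:315,::-1],None,fx=5,fy=5,interpolation=cv2.INTER_CUBIC)
cv2.imwrite(f"pics/{n}.png",a); print(bot.sense()["ft_force"].round(1))
for t in map(float,sys.argv[2:]): show(*pose(t,-.001),str(t))
E
python3 look.py h1 .1 .12 .14 .16 .18
```

```text
[-0.1 -1.   2.6]
0.1 [0.5631, -0.0001, 0.1783] row [0.0002, -0.0001, -0.0004, -0.0001, -0.0001, 0.0008] d 0.0 deg 0.0
0.12 [0.5618, -0.0001, 0.1768] row [-0.0002, -0.0013, 0.0011, -0.0189, 0.0067, 0.0008] d 0.002 deg 1.2
0.14 [0.5606, -0.0, 0.1752] row [-0.0007, -0.0024, 0.0026, -0.0377, 0.0136, 0.0008] d 0.004 deg 2.3
0.16 [0.5594, 0.0, 0.1737] row [-0.0011, -0.0036, 0.0042, -0.0565, 0.0204, 0.0008] d 0.006 deg 3.4
0.18 [0.5582, 0.0001, 0.1721] row [-0.0015, -0.0047, 0.0058, -0.0753, 0.0273, 0.0008] d 0.008 deg 4.6
```

View pics/h1.png

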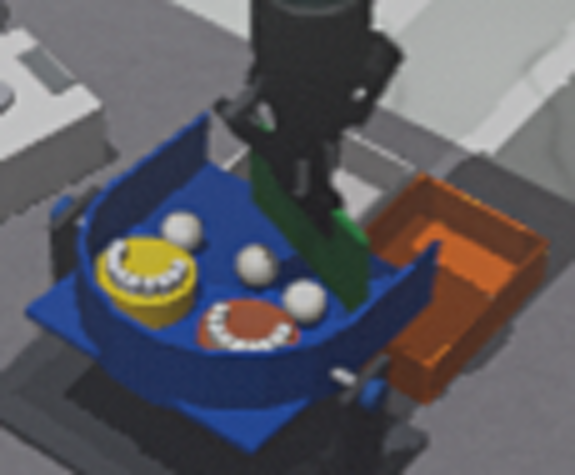

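The bowl is tilting, with about 3 N on the card; the balls at (182,230), (257,265) and (304,300) have just moved off the casts. I tilt to 0.18.

Call:
jog_arm:
  plan: "0 -0.001 0.001 -0.019 0.007 0 0; -0.0005 -0.0025 0.003 -0.038 0.014 0 0; -0.001 -0.0035 0.004 -0.056 0.02 0 0; -0.0015 -0.0045 0.006 -0.075 0.027 0 0; -0.0015 -0.0045 0.006 -0.075 0.027 0 0"

```text
t: 13.15
ee_pos: [0.5577, 0.0003, 0.1715]
ee_rot: [[0.373, 0.925, 0.076], [0.927, -0.374, -0.002], [0.026, 0.071, -0.997]]
ft_force: [0.4, -0.1, 2.3]
width: 0.0125
```

Call:
jog_arm:
  plan: "0 0 0 0 0 0 0; 0 0 0 0 0 0 0; 0 0 0 0 0 0 0; 0 0 0 0 0 0 0; 0 0 0 0 0 0 0"

```text
t: 13.65
ee_pos: [0.5581, 0.0002, 0.1715]
ee_rot: [[0.374, 0.925, 0.074], [0.927, -0.375, -0.002], [0.026, 0.07, -0.997]]
ft_force: [-0.7, 0.0, 1.7]
width: 0.0119
```

```bash
python3 look.py h2 .18 .20 .22 .24 .26
```

```text
[-1.6  0.2  1.4]
0.18 [0.5582, 0.0001, 0.1721] row [-0.0, 0.0002, -0.0006, -0.0006, 0.0, 0.0009] d 0.001 deg 0.1
0.2 [0.5571, 0.0001, 0.1705] row [-0.0005, -0.001, 0.001, -0.0194, 0.0069, 0.0009] d 0.001 deg 1.2
0.22 [0.556, 0.0001, 0.1689] row [-0.0009, -0.0021, 0.0025, -0.0382, 0.0137, 0.0009] d 0.003 deg 2.3
0.24 [0.5549, 0.0002, 0.1672] row [-0.0013, -0.0033, 0.0041, -0.057, 0.0205, 0.0009] d 0.005 deg 3.5
0.26 [0.5538, 0.0002, 0.1656] row [-0.0017, -0.0044, 0.0056, -0.0758, 0.0274, 0.0009] d 0.007 deg 4.6
```

View pics/h2.png

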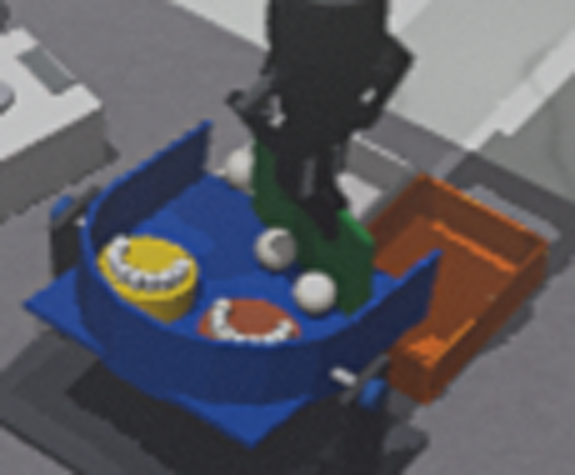

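One ball is dropping through the gap at (240,165) and the other two lie against the card. I wait a moment.

Call:
jog_arm:
  plan: "0 0 0 0 0 0 0; 0 0 0 0 0 0 0; 0 0 0 0 0 0 0; 0 0 0 0 0 0 0; 0 0 0 0 0 0 0"

```text
t: 14.25
ee_pos: [0.5581, 0.0002, 0.1717]
ee_rot: [[0.374, 0.925, 0.075], [0.927, -0.375, -0.002], [0.026, 0.07, -0.997]]
ft_force: [-1.8, 0.2, 1.8]
width: 0.0122
```

Call:
jog_arm:
  plan: "0 0 0 0 0 0 0; 0 0 0 0 0 0 0; 0 0 0 0 0 0 0; 0 0 0 0 0 0 0; 0 0 0 0 0 0 0"

```text
t: 14.75
ee_pos: [0.5581, 0.0001, 0.1717]
ee_rot: [[0.374, 0.925, 0.075], [0.927, -0.375, -0.002], [0.026, 0.07, -0.997]]
ft_force: [-0.3, 0.4, 1.0]
width: 0.0122
```

```bash
python3 look.py h3 .18 .20 .22 .24 .26
```

```text
[0.  1.2 2.4]
0.18 [0.5582, 0.0001, 0.1721] row [-0.0, 0.0001, -0.0004, -0.0002, -0.0001, 0.0009] d 0.0 deg 0.1
0.2 [0.5571, 0.0001, 0.1705] row [-0.0005, -0.0011, 0.0011, -0.019, 0.0068, 0.0009] d 0.002 deg 1.2
0.22 [0.556, 0.0001, 0.1689] row [-0.0009, -0.0022, 0.0026, -0.0378, 0.0136, 0.0009] d 0.004 deg 2.3
0.24 [0.5549, 0.0002, 0.1672] row [-0.0013, -0.0033, 0.0042, -0.0566, 0.0205, 0.0009] d 0.006 deg 3.4
0.26 [0.5538, 0.0002, 0.1656] row [-0.0017, -0.0044, 0.0058, -0.0754, 0.0273, 0.0009] d 0.007 deg 4.6
```

View pics/h3.png

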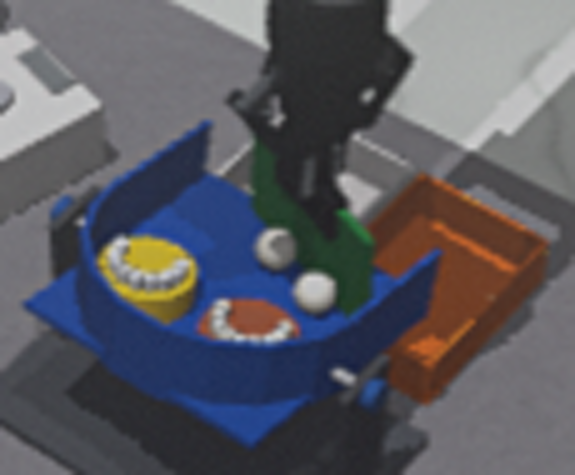

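Call:
jog_arm:
  plan: "-0.0005 -0.001 0.001 -0.019 0.007 0 0; -0.001 -0.002 0.003 -0.038 0.014 0 0; -0.001 -0.002 0.003 -0.038 0.014 0 0; -0.001 -0.002 0.003 -0.038 0.014 0 0; -0.001 -0.002 0.003 -0.038 0.014 0 0"

```text
t: 15.35
ee_pos: [0.5561, -0.0, 0.1686]
ee_rot: [[0.372, 0.921, 0.115], [0.927, -0.374, -0.004], [0.04, 0.108, -0.993]]
ft_force: [-1.4, 1.2, 1.8]
width: 0.012
```

Call:
jog_arm:
  plan: "0 0 0 0 0 0 0; 0 0 0 0 0 0 0; 0 0 0 0 0 0 0; 0 0 0 0 0 0 0; 0 0 0 0 0 0 0"

```text
t: 15.85
ee_pos: [0.5562, -0.0001, 0.1685]
ee_rot: [[0.372, 0.921, 0.115], [0.927, -0.374, -0.004], [0.04, 0.108, -0.993]]
ft_force: [-1.0, 1.6, 2.4]
width: 0.0118
```

```bash
python3 look.py h4 .22 .24 .26 .28 .3
```

```text
[-0.5  0.5  2. ]
0.22 [0.556, 0.0001, 0.1689] row [0.0001, -0.0002, -0.0004, 0.0003, -0.0004, 0.0009] d 0.0 deg 0.1
0.24 [0.5549, 0.0002, 0.1672] row [-0.0003, -0.0014, 0.0011, -0.0185, 0.0065, 0.0009] d 0.002 deg 1.1
0.26 [0.5538, 0.0002, 0.1656] row [-0.0007, -0.0026, 0.0027, -0.0373, 0.0133, 0.0009] d 0.004 deg 2.3
0.28 [0.5528, 0.0003, 0.1639] row [-0.0011, -0.0037, 0.0042, -0.0561, 0.0202, 0.0009] d 0.006 deg 3.4
0.3 [0.5518, 0.0003, 0.1622] row [-0.0015, -0.0048, 0.0058, -0.0749, 0.027, 0.0009] d 0.008 deg 4.6
```

View pics/h4.png

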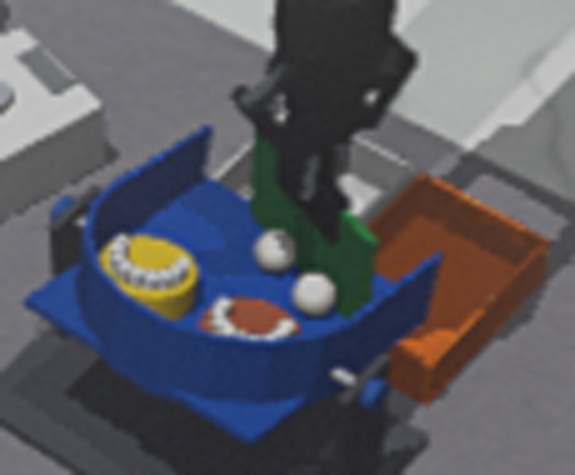

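The two balls stick on card friction, since the slant is too shallow. I turn the card to a steeper slant in place.

```bash
python3 - <<'E'
from bowl import *
for t,psi,xc,yc in((.22,.35,-.076,.0225),(.22,.40,-.073,.0237),(.22,.46,-.070,.025),(.22,.5,-.070,.027)):
    show(*pose(t,-.001,psi,xc,yc),str((t,psi)))
E
```

```text
(0.22, 0.35) [0.556, 0.0001, 0.1689] row [0.0001, -0.0002, -0.0004, 0.0003, -0.0004, 0.0009] d 0.0 deg 0.1
(0.22, 0.4) [0.559, 0.0012, 0.1692] row [0.0023, 0.0022, -0.0004, 0.0003, -0.0004, 0.0509] d 0.003 deg 2.9
(0.22, 0.46) [0.562, 0.0024, 0.1696] row [0.0045, 0.0046, -0.0004, 0.0003, -0.0004, 0.1109] d 0.006 deg 6.4
(0.22, 0.5) [0.5621, 0.0044, 0.1696] row [0.0064, 0.0039, -0.0004, 0.0003, -0.0004, 0.1509] d 0.008 deg 8.6
```

Call:
jog_arm:
  plan: "0.001 0.001 0 0 0 0.03 0; 0.002 0.002 0 0 0 0.055 0; 0.0035 0.0035 0 0 0 0.085 0; 0.0045 0.0045 0 0 0 0.11 0; 0.0045 0.0045 0 0 0 0.11 0"

```text
t: 16.45
ee_pos: [0.5621, 0.0024, 0.1693]
ee_rot: [[0.472, 0.874, 0.115], [0.88, -0.474, -0.004], [0.051, 0.103, -0.993]]
ft_force: [-0.9, -0.1, 2.1]
width: 0.0116
```

Call:
jog_arm:
  plan: "0 0 0 0 0 0 0; 0 0 0 0 0 0 0; 0 0 0 0 0 0 0; 0 0 0 0 0 0 0; 0 0 0 0 0 0 0"

```text
t: 16.95
ee_pos: [0.5621, 0.0024, 0.1693]
ee_rot: [[0.471, 0.875, 0.115], [0.881, -0.474, -0.004], [0.051, 0.103, -0.993]]
ft_force: [-1.2, 0.9, 2.5]
width: 0.0124
```

```bash
python3 look.py h5; python3 - <<'E'
from bowl import *
for t,psi,xc,yc in((.22,.46,-.070,.025),(.22,.5,-.070,.027),(.24,.5,-.070,.027)):
    show(*pose(t,-.001,psi,xc,yc),str((t,psi)))
E
```

```text
[-1.4 -0.3  3.8]
(0.22, 0.46) [0.562, 0.0024, 0.1696] row [0.0, 0.0, -0.0003, 0.0004, -0.0005, 0.001] d 0.0 deg 0.1
(0.22, 0.5) [0.5621, 0.0044, 0.1696] row [0.0018, -0.0009, -0.0003, 0.0004, -0.0005, 0.041] d 0.002 deg 2.3
(0.24, 0.5) [0.561, 0.0045, 0.168] row [0.0013, -0.002, 0.0011, -0.0173, 0.0087, 0.0409] d 0.003 deg 2.6
```

View pics/h5.png

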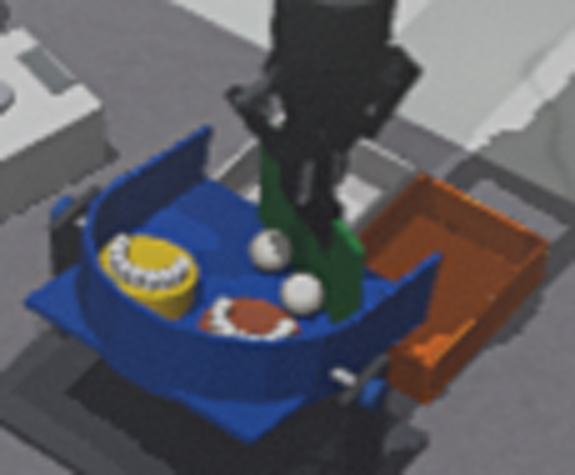

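```bash
python3 - <<'E'
from bowl import *
s=bot.camera("scene")
for th in (0,.1,.15,.2,.22,.25):
    W=Ro.from_euler('z',YAW,degrees=True).as_matrix()@ry(-th)
    L=P+np.array([[-.11,.0975,.039],[-.11,-.0975,.039],[.08,0,.039]])@W.T
    print(th,np.round((proj(s,L)-[200,135]+.5)*5).tolist())
st=bot.sense()
crop(s,235,150,60,55,12,"pics/k.png")
X=np.array([[69,-3,77],[69,3,77],[-69,-3,77],[-69,3,77],[69,3,-8],[69,-3,-8],[-69,3,-8]])/1000
print(np.round((proj(s,st["ee_pos"]+X@st["ee_rot"].T)-[235,150]+.5)*12).tolist())
E
```

```text
0 [[430.0, 230.0], [198.0, 101.0], [130.0, 335.0]]
0.1 [[432.0, 239.0], [201.0, 110.0], [134.0, 323.0]]
0.15 [[433.0, 243.0], [203.0, 115.0], [136.0, 317.0]]
0.2 [[433.0, 248.0], [204.0, 120.0], [139.0, 310.0]]
0.22 [[433.0, 250.0], [204.0, 122.0], [140.0, 308.0]]
0.25 [[433.0, 254.0], [204.0, 125.0], [141.0, 304.0]]
[[424.0, 649.0], [405.0, 655.0], [204.0, 335.0], [185.0, 340.0], [437.0, 428.0], [457.0, 422.0], [208.0, 115.0]]
```

View pics/k.png

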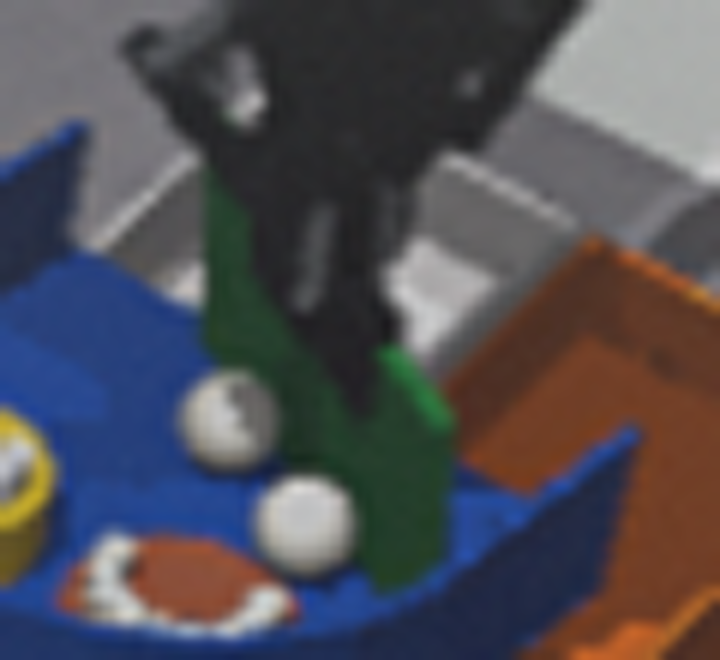

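The tilt is about 0.23, as intended; the balls sit at (228,420) and (305,525) against the card, and the casts are still. More slant and a bit more tilt.

Call:
jog_arm:
  plan: "0.001 0 0 0 0 0.02 0; 0.002 -0.001 0 0 0 0.04 0; 0.0015 -0.002 0.001 -0.017 0.009 0.04 0; 0.0015 -0.002 0.001 -0.017 0.009 0.04 0; 0.0015 -0.002 0.001 -0.017 0.009 0.04 0"

```text
t: 17.6
ee_pos: [0.561, 0.0048, 0.1681]
ee_rot: [[0.504, 0.853, 0.135], [0.861, -0.509, -0.004], [0.065, 0.118, -0.991]]
ft_force: [-0.4, -0.1, 2.4]
width: 0.0126
```

Call:
jog_arm:
  plan: "0 0 0 0 0 0 0; 0 0 0 0 0 0 0; 0 0 0 0 0 0 0; 0 0 0 0 0 0 0; 0 0 0 0 0 0 0"

```text
t: 18.1
ee_pos: [0.5611, 0.0047, 0.1681]
ee_rot: [[0.505, 0.853, 0.134], [0.861, -0.509, -0.004], [0.065, 0.118, -0.991]]
ft_force: [-1.4, 0.1, 3.1]
width: 0.0124
```

```bash
python3 look.py h6; python3 - <<'E'
from bowl import *
for t in (.24,.26,.28,.3):
    show(*pose(t,-.001,.5,-.07,.027),str((t)))
E
```

```text
[-1.1 -0.9  2.9]
0.24 [0.561, 0.0045, 0.168] row [-0.0003, 0.0001, 0.0, -0.0005, -0.0003, 0.0009] d 0.0 deg 0.1
0.26 [0.5599, 0.0045, 0.1665] row [-0.0009, -0.0011, 0.0014, -0.0181, 0.0093, 0.0009] d 0.002 deg 1.2
0.28 [0.5589, 0.0045, 0.1649] row [-0.0015, -0.0021, 0.0028, -0.0356, 0.0189, 0.0009] d 0.004 deg 2.3
0.3 [0.5579, 0.0046, 0.1633] row [-0.002, -0.0032, 0.0043, -0.0532, 0.0285, 0.0009] d 0.006 deg 3.5
```

View pics/h6.png

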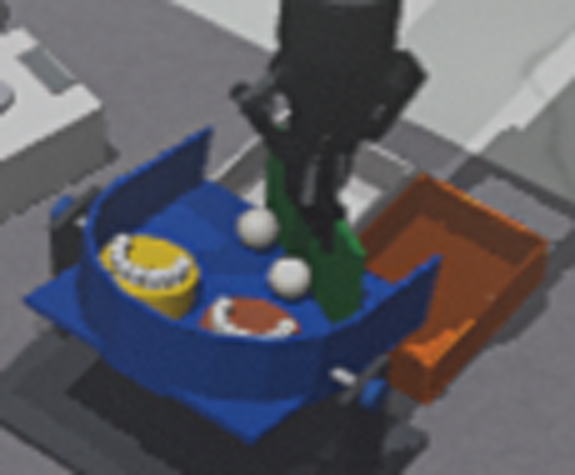

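Now they roll slowly towards the gap, at (257,228) and (290,277). Waiting.

Call:
jog_arm:
  plan: "0 0 0 0 0 0 0; 0 0 0 0 0 0 0; 0 0 0 0 0 0 0; 0 0 0 0 0 0 0; 0 0 0 0 0 0 0"

```text
t: 18.7
ee_pos: [0.5611, 0.0047, 0.1681]
ee_rot: [[0.505, 0.853, 0.134], [0.861, -0.509, -0.004], [0.065, 0.118, -0.991]]
ft_force: [-0.5, 0.8, 3.5]
width: 0.0121
```

Call:
jog_arm:
  plan: "0 0 0 0 0 0 0; 0 0 0 0 0 0 0; 0 0 0 0 0 0 0; 0 0 0 0 0 0 0; 0 0 0 0 0 0 0"

```text
t: 19.2
ee_pos: [0.5611, 0.0047, 0.168]
ee_rot: [[0.505, 0.853, 0.134], [0.861, -0.509, -0.004], [0.065, 0.118, -0.991]]
ft_force: [0.6, 0.3, 2.9]
width: 0.0122
```

```bash
python3 look.py h7
```

```text
[ 0.2 -0.5  2.3]
```

View pics/h7.png

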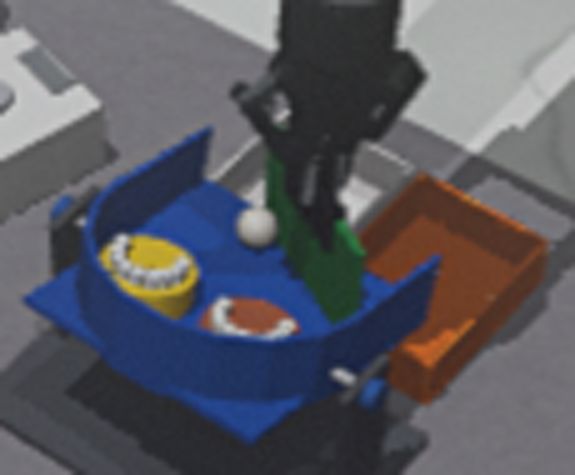

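Call:
jog_arm:
  plan: "0 0 0 0 0 0 0; 0 0 0 0 0 0 0; 0 0 0 0 0 0 0; 0 0 0 0 0 0 0; 0 0 0 0 0 0 0"

```text
t: 19.8
ee_pos: [0.561, 0.0047, 0.1681]
ee_rot: [[0.505, 0.853, 0.134], [0.861, -0.509, -0.004], [0.065, 0.118, -0.991]]
ft_force: [0.5, 1.0, 2.7]
width: 0.012
```

Call:
jog_arm:
  plan: "0 0 0 0 0 0 0; 0 0 0 0 0 0 0; 0 0 0 0 0 0 0; 0 0 0 0 0 0 0; 0 0 0 0 0 0 0"

```text
t: 20.3
ee_pos: [0.5611, 0.0047, 0.1681]
ee_rot: [[0.505, 0.853, 0.134], [0.861, -0.509, -0.004], [0.065, 0.118, -0.991]]
ft_force: [-0.4, 1.1, 3.8]
width: 0.0123
```

```bash
python3 look.py h8;python3 - <<'E'
from bowl import *
c=bot.camera("top"); crop(c,180,130,150,160,4,"pics/h8t.png")
E
```

```text
[-0.1  0.7  3.8]
```

View pics/h8.png

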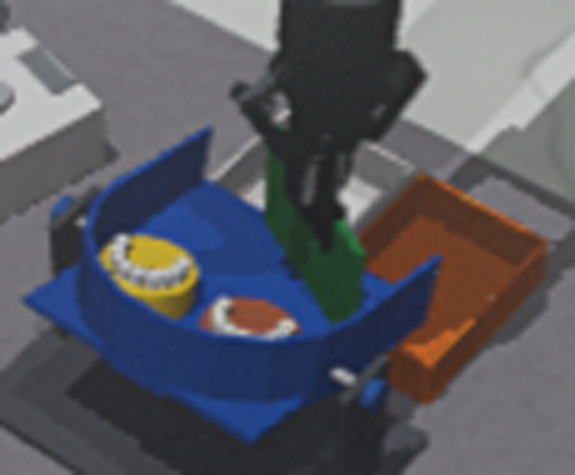

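View pics/h8t.png

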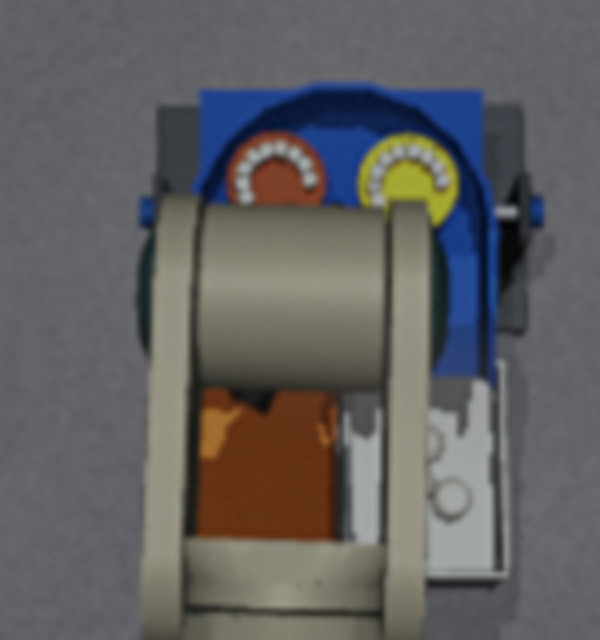

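The bowl holds only the two casts. Two balls are visible in the white tray at (430,443) and (452,497); the third is probably under the arm. I let the bowl come back level behind the card.

```bash
python3 - <<'E'
from bowl import *
for t in (.2,.15,.1,.05,0): show(*pose(t,-.001,.5,-.07,.027),str((t)))
show(*pose(0,.006,.5,-.07,.027),'up6')
E
```

```text
0.2 [0.5632, 0.0044, 0.1711] row [0.001, 0.0024, -0.0027, 0.0346, -0.0194, 0.0009] d 0.004 deg 2.3
0.15 [0.5662, 0.0043, 0.1747] row [0.0026, 0.0054, -0.0059, 0.0785, -0.0434, 0.001] d 0.008 deg 5.1
0.1 [0.5693, 0.0042, 0.1783] row [0.0043, 0.0085, -0.009, 0.1224, -0.0673, 0.001] d 0.013 deg 8.0
0.05 [0.5726, 0.0041, 0.1816] row [0.0061, 0.0118, -0.0118, 0.1662, -0.0913, 0.001] d 0.018 deg 10.9
0 [0.5761, 0.0039, 0.1848] row [0.008, 0.0152, -0.0145, 0.2101, -0.1152, 0.001] d 0.022 deg 13.7
up6 [0.5761, 0.0039, 0.1918] row [0.0084, 0.016, -0.0215, 0.2101, -0.1152, 0.001] d 0.028 deg 13.7
```

Call:
jog_arm:
  plan: "0.0005 0.001 -0.0015 0.017 -0.01 0 0; 0.001 0.0025 -0.0027 0.035 -0.019 0 0; 0.0018 0.004 -0.0043 0.056 -0.031 0 0; 0.0026 0.0054 -0.006 0.078 -0.043 0 0; 0.0035 0.007 -0.0075 0.1 -0.055 0 0"

```text
t: 20.95
ee_pos: [0.5677, 0.0042, 0.1764]
ee_rot: [[0.509, 0.861, 0.017], [0.861, -0.509, -0.0], [0.008, 0.015, -1.0]]
ft_force: [-0.5, 1.4, 2.1]
width: 0.0121
```

```bash
python3 - <<'E'
from bowl import *
for t in (.1,.075,.05,.025,0): show(*pose(t,-.001,.5,-.07,.027),str((t)))
show(*pose(0,.006,.5,-.07,.027),'up6')
E
```

```text
0.1 [0.5693, 0.0042, 0.1783] row [0.0008, 0.0014, -0.0018, 0.0195, -0.0108, 0.001] d 0.002 deg 1.3
0.075 [0.5709, 0.0041, 0.18] row [0.0016, 0.0029, -0.0035, 0.0414, -0.0228, 0.001] d 0.005 deg 2.7
0.05 [0.5726, 0.0041, 0.1816] row [0.0024, 0.0044, -0.0051, 0.0634, -0.0348, 0.001] d 0.007 deg 4.1
0.025 [0.5743, 0.004, 0.1832] row [0.0032, 0.0059, -0.0067, 0.0853, -0.0468, 0.001] d 0.009 deg 5.6
0 [0.5761, 0.0039, 0.1848] row [0.0041, 0.0075, -0.0082, 0.1073, -0.0587, 0.001] d 0.012 deg 7.0
up6 [0.5761, 0.0039, 0.1918] row [0.0041, 0.0076, -0.0152, 0.1073, -0.0587, 0.001] d 0.018 deg 7.0
```

Call:
jog_arm:
  plan: "0.0008 0.0015 -0.002 0.02 -0.01 0 0; 0.0016 0.003 -0.0035 0.041 -0.023 0 0; 0.0024 0.0045 -0.005 0.063 -0.035 0 0; 0.0032 0.006 -0.0065 0.085 -0.047 0 0; 0.004 0.0075 -0.008 0.107 -0.059 0 0"

```text
t: 21.45
ee_pos: [0.576, 0.0038, 0.1845]
ee_rot: [[0.506, 0.856, -0.105], [0.861, -0.509, 0.003], [-0.051, -0.092, -0.995]]
ft_force: [0.2, 0.2, 1.8]
width: 0.0123
```

Call:
jog_arm:
  plan: "0 0 -0.002 0 0 0 0; 0 0 -0.005 0 0 0 0; 0 0 -0.007 0 0 0 0; 0 0 -0.008 0 0 0 0; 0 0 -0.008 0 0 0 0"

```text
t: 21.95
ee_pos: [0.5768, 0.0037, 0.1928]
ee_rot: [[0.506, 0.856, -0.101], [0.861, -0.509, 0.003], [-0.049, -0.089, -0.995]]
ft_force: [-0.7, -0.5, -1.1]
width: 0.0122
```

```bash
python3 look.py h9
```

```text
[ 0.7  0.  -1.3]
```

View pics/h9.png

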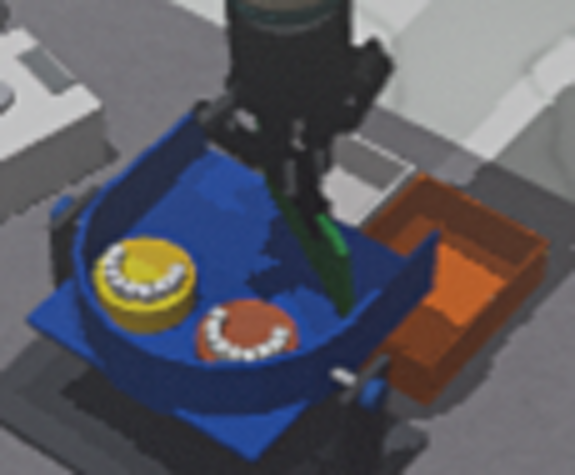

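The bowl is level, both casts are inside and the card is clear. I lift it and return to the rack.

Call:
jog_arm:
  plan: "0 0 -0.03 0 0 0 0; 0 0 -0.065 0 0 0 0; 0 0 -0.085 0 0 0 0; 0 0 -0.085 0 0 0 0; 0 0 -0.085 0 0 0 0"

```text
t: 22.55
ee_pos: [0.5854, 0.0035, 0.2763]
ee_rot: [[0.506, 0.856, -0.102], [0.861, -0.509, 0.003], [-0.049, -0.089, -0.995]]
ft_force: [0.2, -0.1, -1.6]
width: 0.0123
```

```bash
python3 go.py .5046 .2946 .27 8.35
```

```text
[0.2099, -0.2168, 0.0154, -0.0616, 0.0861, 0.8903] 0.302 51.4
```

Call:
jog_arm:
  plan: "0.03 -0.031 0.002 -0.009 0.012 0.13 0; 0.063 -0.065 0.004 -0.018 0.025 0.26 0; 0.098 -0.1 0.007 -0.028 0.04 0.4 0; 0.13 -0.135 0.009 -0.038 0.053 0.54 0; 0.163 -0.168 0.012 -0.048 0.067 0.68 0"

```text
t: 23.05
ee_pos: [0.5223, 0.228, 0.27]
ee_rot: [[0.936, 0.351, -0.025], [0.351, -0.936, 0.008], [-0.02, -0.016, -1.0]]
ft_force: [0.4, -0.8, -1.7]
width: 0.0122
```

```bash
python3 go.py .5046 .2946 .25 8.35
```

```text
[0.0072, -0.0682, 0.0209, -0.0139, 0.0219, 0.2128] 0.072 12.3
```

Call:
jog_arm:
  plan: "0.004 -0.035 0.01 -0.008 0.012 0.1 0; 0.007 -0.068 0.02 -0.014 0.022 0.213 0; 0.007 -0.068 0.02 -0.014 0.022 0.213 0; 0.007 -0.068 0.02 -0.014 0.022 0.213 0; 0.007 -0.068 0.02 -0.014 0.022 0.213 0"

```text
t: 23.55
ee_pos: [0.5059, 0.2919, 0.2525]
ee_rot: [[0.989, 0.151, 0.002], [0.151, -0.989, 0.0], [0.002, -0.0, -1.0]]
ft_force: [-0.3, -0.1, -0.3]
width: 0.0121
```

```bash
python3 go.py .5046 .2946 .222 8.35;python3 go.py .5046 .2946 .15 8.35; python3 - <<'E'
from bowl import *
s=bot.camera("scene");crop(s,310,150,70,105,7,"pics/m.png")
st=bot.sense()
X=np.array([[69,-3,-8],[69,3,-8],[69,-3,77],[69,3,77],[-69,-3,77],[-69,3,77]])/1000
print(np.round((proj(s,st["ee_pos"]+X@st["ee_rot"].T)-[310,150]+.5)*7).tolist())
c=bot.camera("top"); crop(c,205,140,120,145,4,"pics/mt.png")
E
```

```text
[-0.0009, -0.0029, 0.0305, -0.0001, -0.0016, 0.0058] 0.031 0.3
[-0.001, -0.0029, 0.1025, -0.0001, -0.0016, 0.0058] 0.103 0.3
[[253.0, 346.0], [239.0, 341.0], [222.0, 473.0], [209.0, 468.0], [325.0, 263.0], [313.0, 258.0]]
```

View pics/m.png

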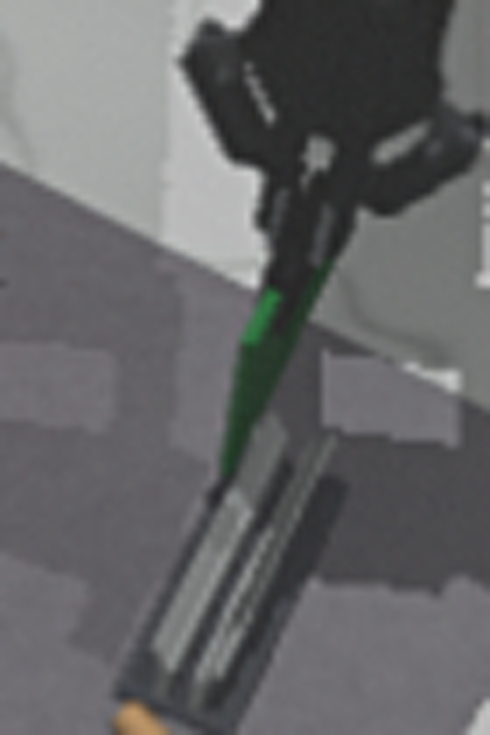

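View pics/mt.png

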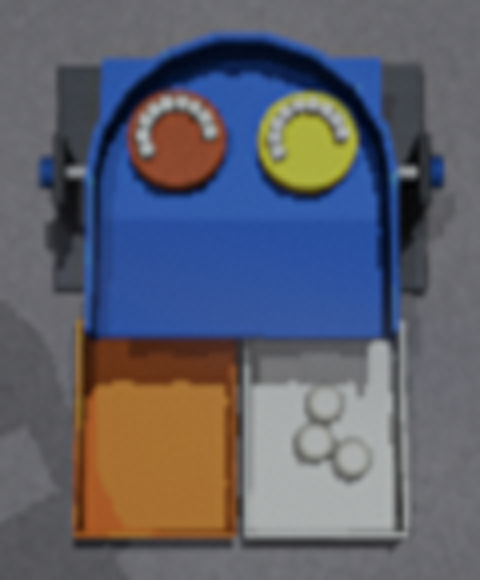

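All three balls lie in the white tray, at (325,405), (317,441) and (352,458). Both casts are where they started, the bowl is level and the orange bin is empty. Before inserting the card I check its lean.

```bash
python3 - <<'E'
from bowl import *
s=bot.camera("scene")
f=s["frame"].astype(int)
im=f[190:225,330:360][:,:,::-1].astype(float); im=np.clip(255*(im/255)**.5*1.2,0,255).astype(np.uint8)
cv2.imwrite("pics/m2.png",cv2.resize(im,None,fx=17,fy=17,interpolation=cv2.INTER_NEAREST))
st=bot.sense(); print(st["ee_pos"])
for lean in (0,.05,.1):
    X=np.array([[69,-3,-8],[69,3,-8],[69,-3,77],[69,3,77]])/1000; X[:,1]-=lean*(X[:,2])
    print(lean,np.round((proj(s,st["ee_pos"]+X@st["ee_rot"].T)-[330,190]+.5)*17).tolist())
E
```

```text
[0.50626579 0.29179622 0.25338728]
0 [[273.0, 158.0], [241.0, 146.0], [200.0, 468.0], [168.0, 456.0]]
0.05 [[271.0, 158.0], [238.0, 145.0], [220.0, 476.0], [189.0, 464.0]]
0.1 [[269.0, 157.0], [236.0, 144.0], [240.0, 484.0], [209.0, 472.0]]
```

View pics/m2.png

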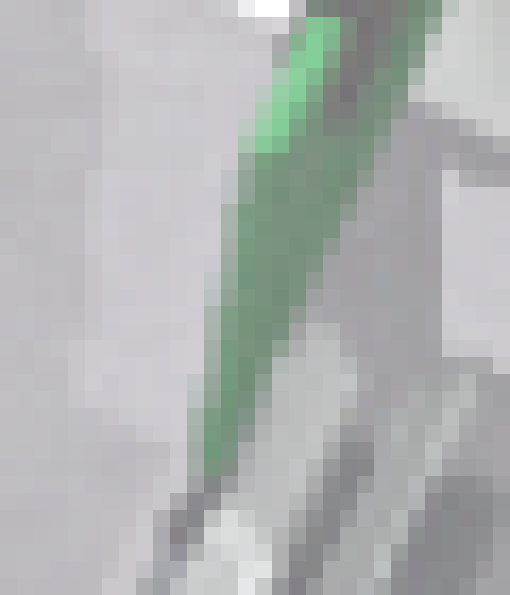

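Call:
jog_arm:
  plan: "-0.001 -0.003 0.04 0 0 0.005 0; -0.001 -0.003 0.08 0 0 0.005 0; -0.001 -0.003 0.1 0 0 0.005 0; -0.001 -0.003 0.105 0 0 0.005 0; -0.001 -0.003 0.105 0 0 0.005 0"

```text
t: 24.2
ee_pos: [0.5048, 0.2953, 0.1484]
ee_rot: [[0.989, 0.145, 0.002], [0.145, -0.989, 0.001], [0.002, -0.001, -1.0]]
ft_force: [0.1, -1.1, -0.2]
width: 0.0119
```

Call:
jog_arm:
  plan: "0 0 0 0 0 0 0; 0 0 0 0 0 0 0; 0 0 0 0 0 0 0"

```text
t: 24.5
ee_pos: [0.5051, 0.296, 0.1497]
ee_rot: [[0.989, 0.146, 0.005], [0.146, -0.989, 0.002], [0.005, -0.002, -1.0]]
ft_force: [0.9, 0.2, -1.0]
width: 0.0123
```

```bash
python3 go.py .5046 .2946 .12 8.35;python3 go.py .5046 .2946 .086 8.35;python3 - <<'E'
from bowl import *
s=bot.camera("scene");crop(s,310,165,70,95,7,"pics/n.png")
st=bot.sense()
X=np.array([[69,-3,77],[69,3,77]])/1000; X[:,1]-=.05*X[:,2]
print(np.round((proj(s,st["ee_pos"]+X@st["ee_rot"].T)-[310,165]+.5)*7).tolist())
E
```

```text
[-0.0009, 0.0014, 0.0297, -0.0015, -0.005, 0.0007] 0.03 0.3
[-0.001, 0.0014, 0.0637, -0.0015, -0.005, 0.0007] 0.064 0.3
[[205.0, 514.0], [193.0, 509.0]]
```

View pics/n.png

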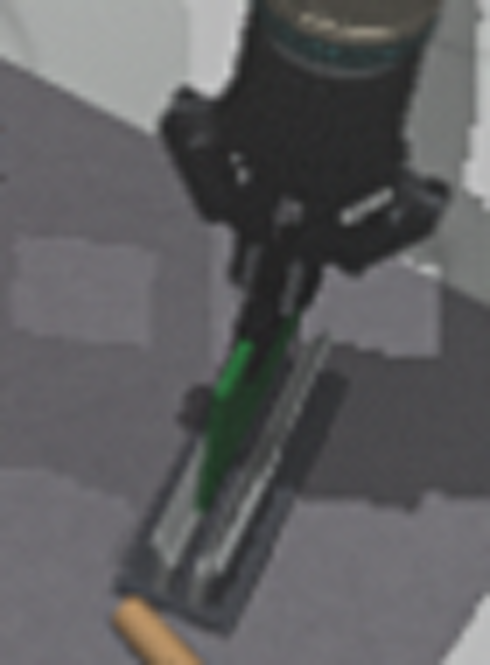

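Call:
jog_arm:
  plan: "-0.001 0.0014 0.01 -0.001 -0.005 0 0; -0.001 0.0014 0.02 -0.001 -0.005 0 0; -0.001 0.0014 0.03 -0.001 -0.005 0 0; -0.001 0.0014 0.037 -0.001 -0.005 0 0; -0.001 0.0014 0.042 -0.001 -0.005 0 0"

```text
t: 25.05
ee_pos: [0.5035, 0.2941, 0.1049]
ee_rot: [[0.989, 0.146, -0.004], [0.146, -0.989, -0.001], [-0.004, 0.001, -1.0]]
ft_force: [-0.1, 0.3, -0.5]
width: 0.0122
```

```bash
python3 go.py .5046 .2946 .086 8.35;python3 - <<'E'
from bowl import *
s=bot.camera("scene");crop(s,310,165,70,95,7,"pics/n2.png")
print(bot.sense()["ft_force"])
E
```

```text
[0.0012, -0.0003, 0.0189, 0.0007, 0.0037, 0.0007] 0.019 0.2
[-0.01755104 -0.11192696 -2.17313075]
```

View pics/n2.png

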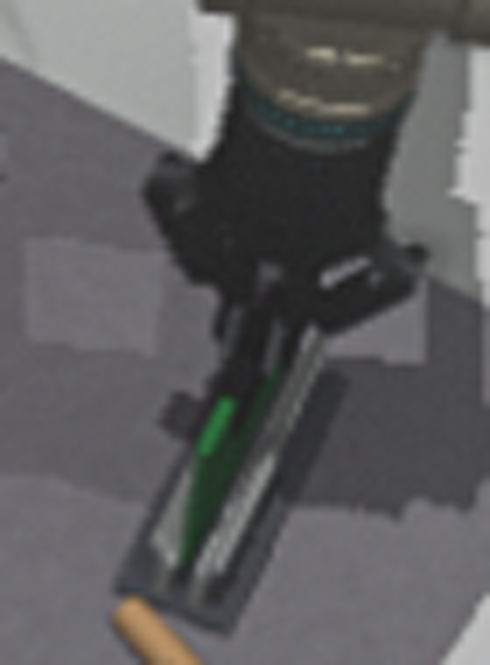

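The card is entering the slot at (185,570) with no contact force, so I lower it the rest of the way.

Call:
jog_arm:
  plan: "0.001 0 0.006 0 0.004 0 0; 0.001 0 0.011 0 0.004 0 0; 0.001 0 0.015 0 0.004 0 0; 0.001 0 0.018 0 0.004 0 0; 0.001 0 0.019 0 0.004 0 0"

```text
t: 25.6
ee_pos: [0.5047, 0.2946, 0.087]
ee_rot: [[0.989, 0.146, 0.002], [0.146, -0.989, 0.0], [0.002, 0.0, -1.0]]
ft_force: [0.2, -0.2, -0.6]
width: 0.0126
```

Call:
jog_arm:
  plan: "0 0 0 0 0 0 0; 0 0 0 0 0 0 0"

```text
t: 25.8
ee_pos: [0.5048, 0.2946, 0.0874]
ee_rot: [[0.989, 0.146, 0.002], [0.146, -0.989, 0.0], [0.002, -0.0, -1.0]]
ft_force: [-1.5, 0.8, -1.4]
width: 0.0121
```

```bash
python3 go.py .5046 .2946 .085 8.35;python3 -c "
from bench import bot
print(bot.sense()['ft_force'])"
```

```text
[-0.0002, -0.0, 0.0024, -0.0, -0.0019, 0.0008] 0.002 0.1
[-1.51653808  0.84437137 -1.35497014]
```

Call:
jog_arm:
  plan: "0 0 0.001 0 0 0 0; 0 0 0.002 0 0 0 0; 0 0 0.002 0 0 0 0; 0 0 0.002 0 0 0 0"

```text
t: 26.2
ee_pos: [0.5049, 0.2945, 0.0854]
ee_rot: [[0.989, 0.146, 0.002], [0.146, -0.989, 0.0], [0.002, 0.0, -1.0]]
ft_force: [0.1, 1.0, -0.9]
width: 0.0126
```

Call:
jog_arm:
  plan: "0 0 0 0 0 0 1; 0 0 0 0 0 0 1; 0 0 0 0 0 0 1; 0 0 0 0 0 0 1; 0 0 0 0 0 0 1"

```text
t: 26.7
ee_pos: [0.5049, 0.2944, 0.0854]
ee_rot: [[0.989, 0.146, 0.002], [0.146, -0.989, 0.0], [0.002, 0.0, -1.0]]
ft_force: [-0.1, 0.8, 1.4]
width: 0.0833
```

Call:
jog_arm:
  plan: "0 0 -0.01 0 0 0 1; 0 0 -0.03 0 0 0 1; 0 0 -0.06 0 0 0 1; 0 0 -0.1 0 0 0 1; 0 0 -0.14 0 0 0 1"

```text
t: 27.2
ee_pos: [0.5043, 0.2943, 0.2274]
ee_rot: [[0.989, 0.146, 0.002], [0.146, -0.989, 0.0], [0.002, 0.0, -1.0]]
ft_force: [0.7, -0.0, 0.2]
width: 0.0855
```

```bash
python3 go.py .40 .22 .25 8.35
```

```text
[-0.114, 0.0583, -0.0228, 0.0002, -0.0019, 0.0008] 0.13 0.1
```

Moving clear of the view, back towards the starting area.

Call:
jog_arm:
  plan: "-0.05 0 -0.03 0 0 0 1; -0.1 0 -0.05 0 0 0 1; -0.15 -0.03 -0.05 0 0 0 1; -0.2 -0.06 -0.05 0 0 0 1; -0.24 -0.09 -0.05 0 0 0 1"

```text
t: 27.7
ee_pos: [0.2759, 0.3368, 0.2762]
ee_rot: [[0.989, 0.145, 0.004], [0.145, -0.989, 0.002], [0.004, -0.001, -1.0]]
ft_force: [0.4, 0.4, -0.6]
width: 0.0852
```

Call:
jog_arm:
  plan: "0 0 0 0 0 0 1; 0 0 0 0 0 0 1; 0 0 0 0 0 0 1"

```text
t: 28.0
ee_pos: [0.2783, 0.3366, 0.2751]
ee_rot: [[0.989, 0.145, 0.002], [0.145, -0.989, 0.0], [0.002, 0.0, -1.0]]
ft_force: [-0.2, 0.2, -0.4]
width: 0.0856
```

```bash
python3 - <<'E'
from bench import bot
from h import *
c=bot.camera("top"); s=bot.camera("scene")
crop(c,110,90,310,220,2,"pics/z1.png"); crop(s,130,110,250,200,3,"pics/z2.png")
crop(c,130,195,50,85,7,"pics/z3.png")
E
```

```text
(no output)
```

View pics/z1.png

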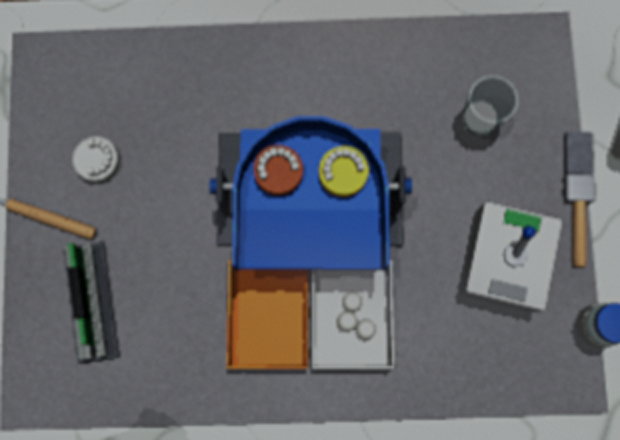

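View pics/z2.png

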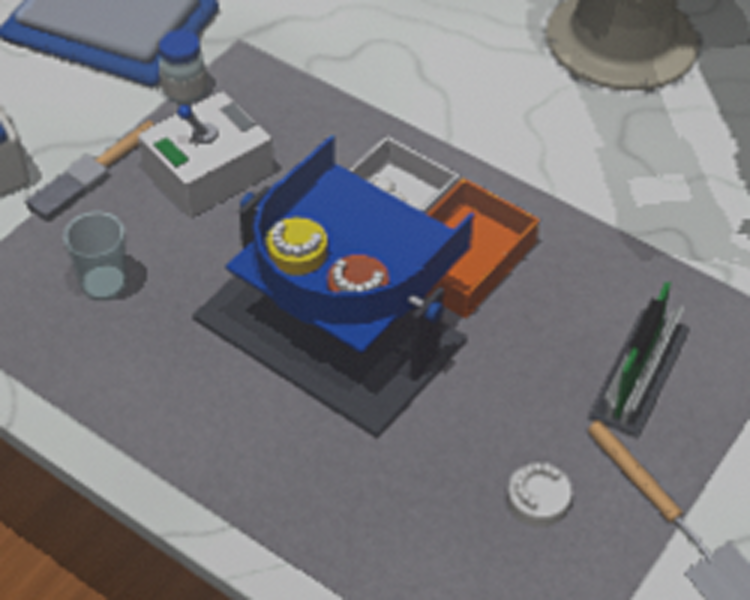

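View pics/z3.png

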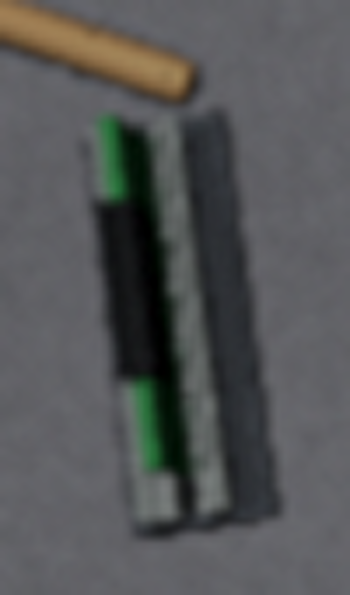

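The final pictures show the toggle on, three balls in the white tray, both casts in the level bowl, the card upright in its rack and the other things where they were. I hand in.

```bash
python3 -c "
from bench import bot
print(bot.sign_off())"
```

```text
the job is handed in; nothing more can be done
None
```

The job is done and handed in, at about 28 s on the robot's clock. The hand-in reports no verdict.

**What I did:**
- I switched the extraction on. The first pass did not move the toggle, and a second, lower pass did.
- I took the card and stood it across the bowl's front with the gap on the white tray side.
- I pressed the bowl down behind it. At a slant of 0.35 to 0.46 rad two balls stuck against the card. At about 0.50 rad slant and 0.24 rad tilt, both rolled out.
- I let the bowl come back level behind the card, then put the card back in its rack.

**Last checks, from both camera pictures:**
- The toggle leans to the green patch.
- All three balls are in the white tray, and the orange bin is empty.
- Both casts are in the level bowl where they started.
- The card stands in its slot, and the other things on the bench look unmoved.
- The forces reported at the ends of moves stayed under about 4 N, apart from about 14 N for a moment while closing on the card.

**What did not quite agree:** the card hung about 0.05 rad off the gripper's axis. The finger opening read 12 mm on the 14 mm grip bar. I allowed for the lean when placing the card at the bowl, and neither caused trouble.

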